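# Empty the spent-flask bay of the divided caddy

### The job

Raise the clear guard of the white box all the way and swing its prop stay up so that it stands under the raised guard; then lift the divided caddy out and tip the spent flasks from its spouted bay into the steel discard tray while the slide mailers in its closed bay stay in. Stand the caddy upright in the middle of the rubber mat, and put every other spent flask lying on the bench into the discard tray too. Leave the guard propped open and leave the culture dish, the timer and the tape roll where they are.

Things in the scene. Friction and masses are not known exactly. Their poses are not given: they have to be found in the camera images.
- guardbox: fixed white box, open-topped, outside 190 mm (x) x 286 mm (y) x 100 mm high, walls 8 mm, floor 6 mm; its +y wall is only 85 mm high. Origin: centre of the underside; -x faces the robot, z up. A clear guard covers it, hinged along its far (+x) top edge; the caddy stands inside, spout towards -y.
- flap (a joint): hinge angle of the clear guard: 0 lying shut over the box, 1.75 rad (its end stop) raised and leaning 10 degrees back past upright, where it stays by itself; well short of upright it falls shut. 0.35 kg; a force of under 5 N at its bar raises it.
- flap_bar (a point): centre of the guard's steel lifting bar: round, 12 mm diameter, along the box's y, 100 mm free between its arms, 39 mm out from the guard's free edge (clear gap about 33 mm). Moves with the guard on a circle about flap_hinge, radius 236 mm; held from above between two fingers it can turn in them.
- flap_hinge (a point): point on the guard's hinge axis (axis along the box's y), 104 mm above the bench, halfway along.
- stay (a joint): hinge angle of the prop stay: 0 folded down along the top of the low +y wall, pointing at the robot, 1.75 rad (its end stop) swung up past upright; it turns about an axis along the box's y and stays where it is left by friction (about 1 N at stay_grip).
- stay_grip (a point): grip point on the prop stay, mid-section, 80 mm from its pivot. The stay is a flat steel bar 10 mm thick (box y), 12 mm high, reaching 115 mm from the pivot; folded, its centre line is 93 mm above the bench, 2 mm clear of the wall. Pinch it across its 10 mm and swing it up about stay_hinge. Reachable only with the guard up.
- stay_hinge (a point): pivot of the stay, 70 mm in front of the guard's hinge axis and 93 mm above the bench.
- caddy: aluminium divided caddy, 204 mm long (x -100 to +104) x 94 wide x 45 high, 0.22 to 0.37 kg empty. Origin: underside, z up. +x end is the open spout: no end wall; floor (4 mm) flat to x=+66, then sloping up 15 degrees to a lip 14 mm high. That bay (x -14 to +104) holds spent flasks lying crosswise; the closed bay (x -95 to -26, 84 wide) holds the mailers. Divider between: 58 mm high.
- caddy_handle (a point): grip point of the caddy's handle, at caddy (-20, 0, 78) mm: an upright tab on the divider, 12 mm thick (caddy x), 44 mm wide (caddy y), top at 92 mm; pinch it across its 12 mm from above. With the spout end tipped down about 60 degrees or more the flasks slide out and the mailers rest against the divider.
- mailer1: grey slide mailer, a flat box 76 x 28 x 20 mm, 40 g, lying crosswise in the caddy's closed bay; must stay there. Origin: centre of the underside; x along its length.
- mailer2: second slide mailer, same as mailer1, beside it in the closed bay.
- tray: fixed square steel discard tray, 220 x 220 mm outside, 50 mm high, walls and floor 5 mm. Origin: centre of the underside. To the left or the right of the guard box.
- mat: fixed square black rubber mat, 220 x 220 mm, 3 mm thick, on the other side of the guard box from the tray. Origin: centre of the underside.
- flask1: small flat amber flask lying on its flat side, 70 mm long overall, 25 mm wide, 18 mm thick, 35 g: a 48 mm flat-sided body (x = -35 to +13) and a white 17 mm round cap at its +x end. Origin: underside, halfway along; x along the flask, z up through its thickness. Grip the body across its 25 mm. In the caddy's spouted bay at the start; may be absent.
- flask2: small flat amber flask lying on its flat side, 70 mm long overall, 25 mm wide, 18 mm thick, 35 g: a 48 mm flat-sided body (x = -35 to +13) and a white 17 mm round cap at its +x end. Origin: underside, halfway along; x along the flask, z up through its thickness. Grip the body across its 25 mm. In the caddy's spouted bay at the start; may be absent.
- flask3: small flat amber flask lying on its flat side, 70 mm long overall, 25 mm wide, 18 mm thick, 35 g: a 48 mm flat-sided body (x = -35 to +13) and a white 17 mm round cap at its +x end. Origin: underside, halfway along; x along the flask, z up through its thickness. Grip the body across its 25 mm. In the caddy's spouted bay at the start; may be absent.
- flask4: small flat amber flask lying on its flat side, 70 mm long overall, 25 mm wide, 18 mm thick, 35 g: a 48 mm flat-sided body (x = -35 to +13) and a white 17 mm round cap at its +x end. Origin: underside, halfway along; x along the flask, z up through its thickness. Grip the body across its 25 mm. On the bench near the robot at the start; may be absent.
- flask5: small flat amber flask lying on its flat side, 70 mm long overall, 25 mm wide, 18 mm thick, 35 g: a 48 mm flat-sided body (x = -35 to +13) and a white 17 mm round cap at its +x end. Origin: underside, halfway along; x along the flask, z up through its thickness. Grip the body across its 25 mm. On the bench near the robot at the start; may be absent.
- flask6: small flat amber flask lying on its flat side, 70 mm long overall, 25 mm wide, 18 mm thick, 35 g: a 48 mm flat-sided body (x = -35 to +13) and a white 17 mm round cap at its +x end. Origin: underside, halfway along; x along the flask, z up through its thickness. Grip the body across its 25 mm. On the bench near the robot at the start; may be absent.
- dish: bystander: closed clear culture dish, 64 mm diameter, 22 mm high, lying in line with the bench flasks; origin: centre of the underside.
- timer: bystander: flat white bench timer, 50 x 60 x 20 mm; origin: centre of the underside. (Not listed: a row of loose bottles, a beaker and a box, up to 170 mm high, stands at x = 0.8 to 0.9 m beyond the box.)
- taperoll: bystander: roll of paper tape, 60 mm diameter, 20 mm high; origin: centre of the underside.
Not all that is in view belongs to the job. Leave any pink or red look-alike of the flask6 alone.

How it is judged:
On the way, in this order (a step that is already met when the one before it is completed fails the run):
1. the guard is raised (value of joint flap above 1.5 rad), for 0.2 s.
2. the prop stay is swung up under the raised guard (value of joint flap above 1.3 rad and value of joint stay above 1.4 rad), for 0.2 s.
3. the caddy is lifted out of the box with the guard propped (all of step 2 and height (world z) of caddy above 0.1 m), for 0.2 s.
4. the caddy is tipped over the discard tray with the mailers still in it (x of mailer1 in the frame of caddy between -0.098 and -0.022 m and y of mailer1 in the frame of caddy between -0.045 and 0.045 m and z of mailer1 in the frame of caddy between -0.005 and 0.04 m and x of mailer2 in the frame of caddy between -0.098 and -0.022 m and y of mailer2 in the frame of caddy between -0.045 and 0.045 m and z of mailer2 in the frame of caddy between -0.005 and 0.04 m and angle between caddy's own z axis and vertical above 0.6 rad and horizontal distance between caddy_handle and tray below 0.17 m), for 0.2 s.
At the end, for the whole second after the job is handed in: All spent flasks lie at rest inside the discard tray; the caddy stands upright (within 6 degrees) on the mat, its middle within 50 mm of the mat's, with both mailers in its closed bay; the guard is still open (over 1.3 rad) and the stay up (over 1.4 rad) (all of step 2 and x of mailer1 in the frame of caddy between -0.098 and -0.022 m and y of mailer1 in the frame of caddy between -0.045 and 0.045 m and z of mailer1 in the frame of caddy between -0.005 and 0.04 m and x of mailer2 in the frame of caddy between -0.098 and -0.022 m and y of mailer2 in the frame of caddy between -0.045 and 0.045 m and z of mailer2 in the frame of caddy between -0.005 and 0.04 m and x of flask1 in the frame of tray between -0.108 and 0.108 m and y of flask1 in the frame of tray between -0.108 and 0.108 m and z of flask1 in the frame of tray between -0.03 and 0.07 m and x of flask2 in the frame of tray between -0.108 and 0.108 m and y of flask2 in the frame of tray between -0.108 and 0.108 m and z of flask2 in the frame of tray between -0.03 and 0.07 m and x of flask3 in the frame of tray between -0.108 and 0.108 m and y of flask3 in the frame of tray between -0.108 and 0.108 m and z of flask3 in the frame of tray between -0.03 and 0.07 m and x of flask4 in the frame of tray between -0.108 and 0.108 m and y of flask4 in the frame of tray between -0.108 and 0.108 m and z of flask4 in the frame of tray between -0.03 and 0.07 m and x of flask5 in the frame of tray between -0.108 and 0.108 m and y of flask5 in the frame of tray between -0.108 and 0.108 m and z of flask5 in the frame of tray between -0.03 and 0.07 m and x of flask6 in the frame of tray between -0.108 and 0.108 m and y of flask6 in the frame of tray between -0.108 and 0.108 m and z of flask6 in the frame of tray between -0.03 and 0.07 m and horizontal distance between caddy and mat below 0.05 m and angle between caddy's own z axis and vertical below 0.1 rad and z of caddy in the frame of mat between -0.005 and 0.012 m and linear speed of each of caddy, flask1, flask2, flask3, flask4, flask5, flask6 below 0.03 m/s); the robot touches nothing.
It fails at once if a slide mailer leaves the caddy (distance between any of mailer1, mailer2 and caddy above 0.13 m).
It fails at once if a bystander (dish, timer, tape roll) is pushed aside by more than 60 mm (distance of any of dish, timer, taperoll from where it was at the start of the episode above 0.06 m).
Of flask1, flask2, flask3 only 2 to 3 are there at a start; the rules pass over those that are not, and their reading is None.
Of flask4, flask5, flask6 only 1 to 3 are there at a start; the rules pass over those that are not, and their reading is None.
At some moment in a run one of flask4, flask5, flask6 may be knocked a few centimetres aside while the robot is not near it.
It also fails if it takes over 210 s, if anything falls off the work surface, if the arm or the gripper's body presses on something with over 40 N, if the wrist force passes 120 N, or if a joint passes its speed limit or range.

### The arm

A 6-joint arm with a two-finger parallel gripper is mounted at the origin on the work surface. World frame = base frame: x ahead of the robot, y to its left, z up, the work surface at z = 0. Lengths are in m, angles in rad, forces in N, time in s.
With the tool pointing down it reaches from about 0.275 to 0.725 m from the base axis. Payload 15.9 kg.
Tool frame: the origin (TCP) lies midway between the tips of the shut fingers; the grasp point (between the pads) lies 19 mm behind it (bot.tcp_to_grasp is the y of the grasp point in the tool frame, in m); y points along the fingers, z is the direction in which the jaws open and shut, and the axes are right-handed (so a half turn about y gives the same grasp; the last joint's range is limited). The gripper opens to 85 mm and grips with 20 to 120 N. Pads are 22 mm wide; open, the fingers measure 114 mm over their backs; the gripper's body (76 mm by 85 mm) begins 54 mm behind the grasp point. The pads swing forward as they close: fully open they stand 13 mm farther back than shut.
Start: joints at [-1.202, 0.213, -0.034, 1.323, 0, 1.571], TCP at [0.18, -0.466, 0.206] pointing down, gripper open.
Joint ranges: [-2.98, 2.98], [-0.74, 1.72], [-1.14, 1.35], [-2.1, 2.04], [-1.57, 1.44], [-3.14, 3.14]. Speed limits (rad/s): [1.89, 1.89, 2.39, 2.57, 3.14, 3.14].

### API

Orientations are given as a unit quaternion [w, x, y, z].
In Python, from plant import bot gives the robot as it stands.
- The arm moves only by the tool carry_out, never from a script. Its arguments are lists of equal length, an entry for each row: "xyz": the shift along the tool's x, y, z each as a share of 0.025 m, from -1 to 1, a list of three; "yaw": the turn about the tool's y as a share of 6 degrees, from -1 to 1. A call has 1 to 12 rows; each row shifts and turns the commanded pose from where the row before left it, along the tool's axes as they then stand; what a row does not reach is not made up. A row lasts 1/12 s, in which the tool goes at most 41.7 mm and 7.16 degrees, less where a joint would pass 70% of its speed; a pose out of reach is approached as far as the arm can. A call with a number of a shift or a turn outside -1 to 1 is refused whole. A call with a gripper value outside its range is refused whole. "jaw" is the gripper's target within -1 to 1 (fully open at 1, half-way at 0, shut at -1), set as the call begins (left out, the last holds). The fingers move at their own pace and stop on an object; the grip force is fixed at half the most. Time passes only in rows, so rows that do not move let the fingers close. It gives the time, the measured TCP pose, the force and the opening at its end, in the units of the state.
- bot.get_state(): the state, without advancing time (a new reading comes with each control period).
- bot.grab_frame(name): name is "side" or "top"; returns the picture (480x640x3 uint8, red, green, blue); there is no depth.
- bot.get_calibration(name): a dict with "fx", "fy", "cx", "cy" (pixels), "rvec" (rotation vector, rad) and "tvec" (3), from world to camera coordinates, as OpenCV has them. Camera axes: x right, y down, z forward; pixel columns grow to the right and rows downward; lengths in m; the calibration is good to about 2 mm. A picture is of the moment at which its call begins. get_calibration takes no time and is no camera call.
- bot.job_done(): hands the job in, once; it reports no verdict.
The state is a dict: "time_s": time; "joints": joint angles; "dq": joint speeds; "joint_efforts": joint torques, N m; "tcp_pos": TCP position; "ee_rot": TCP orientation; "ft_force": force on the tool from outside, world axes, zero at the start; "wrist_torque": the same for the moment, N m; "opening": opening from 0.0 (shut) to 1.0 (fully open).
Only numpy, scipy, OpenCV 4.12 (cv2) and the standard library are available. Lean on these libraries where they do the work, as an engineer would, in place of code of your own. Each camera call takes 0.05 s, during which the arm holds its last target.

## Working session

There is one attempt and no reset: what is moved stays moved. The work goes in short steps, Python scripts to look and compute and a tool call to move; the robot and the scene stay as the last step left them, time stands still between calls to the robot, and variables do not carry over. Pictures are saved under pics/ and viewed, and the job is handed in when it is done.

Besides the shell and the picture viewer there is one more tool, called after ">>>" in YAML: its name, and indented under it one key for each argument. carry_out: Moves the arm, as the interface text tells. Shift numbers are shares of 0.025 m and turn numbers shares of 6 degrees, none past 1 either way. Its arguments: {"type":"object","properties":{"xyz":{"type":"array"},"yaw":{"type":"array"},"jaw":{"type":"number"}},"required":["xyz","yaw"]}

```bash
ls; mkdir -p pics
cat > h.py <<'E'
import numpy as np, cv2
from plant import bot
def cal(n):
    c=bot.get_calibration(n); K=np.array([[c['fx'],0,c['cx']],[0,c['fy'],c['cy']],[0,0,1.]])
    R,_=cv2.Rodrigues(np.array(c['rvec'],float)); return K,R,np.array(c['tvec'],float)
def ray(n,u,v):
    K,R,t=cal(n); d=R.T@np.linalg.inv(K)@np.array([u,v,1.]); return -R.T@t,d
def onz(n,u,v,z):
    o,d=ray(n,u,v); return o+d*(z-o[2])/d[2]
def proj(n,p):
    K,R,t=cal(n); q=K@(R@np.array(p,float)+t); return q[:2]/q[2]
def tri(u1,u2):
    o1,d1=ray('side',*u1);o2,d2=ray('top',*u2)
    A=np.array([d1,-d2]).T; s=np.linalg.lstsq(A,o2-o1,rcond=None)[0]
    a=o1+d1*s[0];b=o2+d2*s[1]; return (a+b)/2,np.linalg.norm(a-b)
def snap(n,f):
    im=bot.grab_frame(n); cv2.imwrite('pics/'+f,im[:,:,::-1]); return im
E
python3 - <<'E'
from h import *
np.set_printoptions(precision=4,suppress=True)
for n in('side','top'):
    snap(n,n+'0.png'); K,R,t=cal(n); print(n,K[0,0],K[1,1],K[:2,2],-R.T@t); print(R)
s=bot.get_state(); print(s, bot.tcp_to_grasp)
E
```

```text
pics
side 444.10799808779984 444.10799808779984 [322.4117 232.0142] [0.0486 0.5906 0.6552]
[[-0.8398 -0.5424 -0.0222]
 [-0.3202  0.528  -0.7866]
 [ 0.4383 -0.6535 -0.6171]]
top 507.8286376238423 507.8286376238423 [310.0314 235.0683] [0.3386 0.0117 1.3724]
[[-0.0183 -0.9998  0.0001]
 [-0.9945  0.0182 -0.1027]
 [ 0.1027 -0.0019 -0.9947]]
{'time_s': 0.1, 'joints': array([-1.202 ,  0.2133, -0.035 ,  1.3235,  0.    ,  1.5708]), 'dq': array([ 0.0009, -0.0021,  0.003 , -0.0021, -0.0012, -0.0008]), 'joint_efforts': array([  0.0006, -68.7242,  48.781 ,   0.012 ,   0.0001,  -0.    ]), 'tcp_pos': array([ 0.1801, -0.4661,  0.2052]), 'ee_rot': array([ 0.1296, -0.1297,  0.6955, -0.6948]), 'ft_force': array([ 0.554 , -0.0445, -0.373 ]), 'wrist_torque': array([-0.0245, -0.0045, -0.0469]), 'opening': 1.0024294224916621} -0.0187
```

View pics/side0.png

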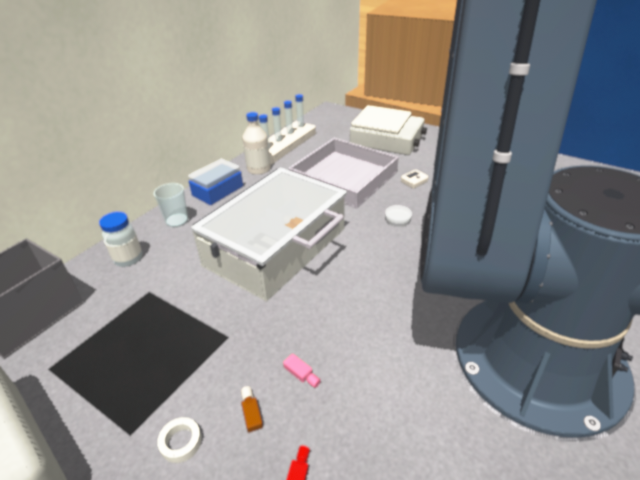

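View pics/top0.png

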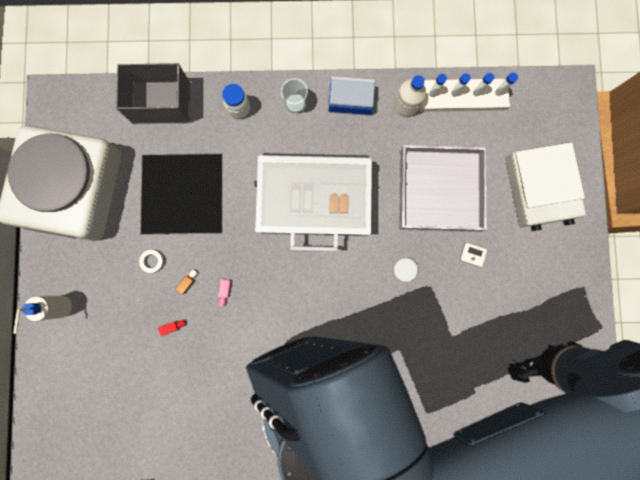

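Run:
```python
from h import *
im=cv2.imread('pics/top0.png')
def big(x0,y0,x1,y1,f,k): cv2.imwrite('pics/'+f,cv2.resize(im[y0:y1,x0:x1],None,fx=k,fy=k,interpolation=cv2.INTER_CUBIC))
big(240,140,400,260,'c1.png',5)
big(120,230,280,350,'c2.png',5)
im=cv2.imread('pics/side0.png'); big(180,160,360,295,'c3.png',4.4)
```

```text
(no output)
```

View pics/c1.png

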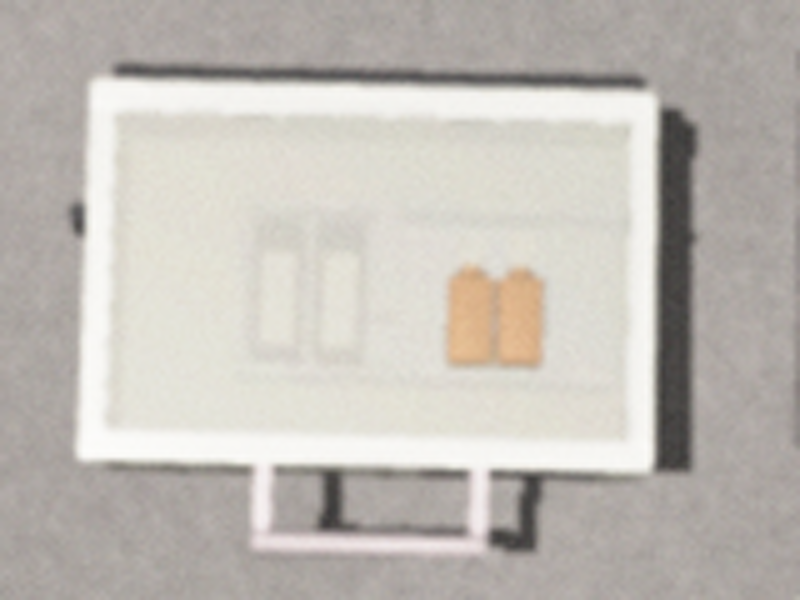

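View pics/c3.png

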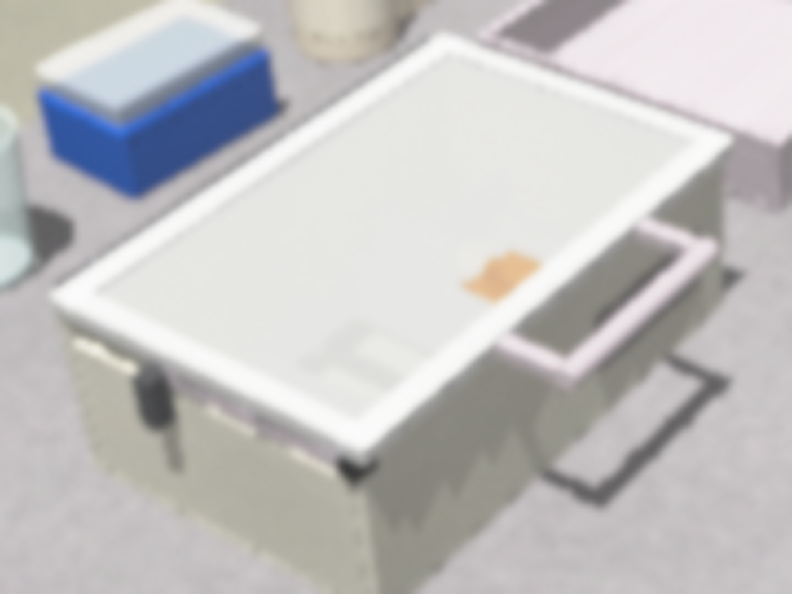

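View pics/c2.png

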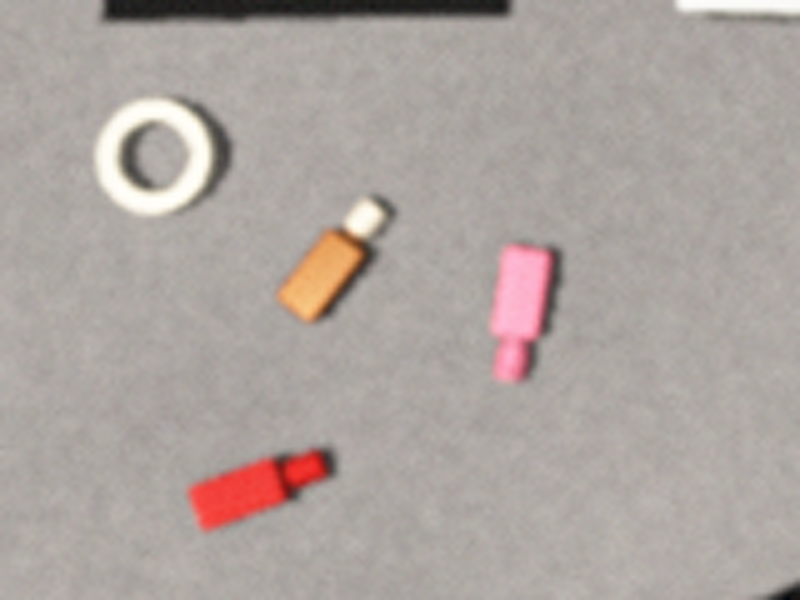

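Run:
```python
from h import *
np.set_printoptions(precision=4,suppress=True)
for nm,u,v,z in [('gFL',258.6,155.6,.108),('gFR',371.6,158,.108),('gNR',371,234,.108),('gNL',255.6,232,.108),('barL',290.4,249,.104),('barR',337.6,249,.104)]:
    print(nm,onz('top',u,v,z))
# bar in side crop centre ends
s=lambda x,y:(180+x/4.4,160+y/4.4)
print('barL tri',tri(s(572,370),(291,249)),'barR tri',tri(s(710,245),(337,249)))
print('pivot', tri(s(155,385),(255.5,183.5)))
for nm,u,v in [('mailA',240+278/5,140+285/5),('mailB',240+340/5,140+288/5),('fA',240+470/5,140+318/5),('fB',240+520/5,140+318/5)]: print(nm,onz('top',u,v,.028))
for nm,cs,z in [('tray',[(404,146),(485,147),(486,230),(402,229)],.05),('mat',[(141,155),(222,154),(222,233),(141,234)],.003)]:
    P=np.array([onz('top',*c,z) for c in cs]); print(nm,P.mean(0)); print(P)
for nm,u,v,z in [('flbody',120+322/5,230+275/5,.018),('flcap',120+367/5,230+217/5,.01),('pink',224,290,.018),('red',169,328,.018),('tape',151,261,.02),('dish',405,270,.02),('timer',474,254,.02)]: print(nm,onz('top',u,v,z))
```

```text
gFL [0.6748 0.1364 0.108 ]
gFR [ 0.6633 -0.1509  0.108 ]
gNR [ 0.4691 -0.1434  0.108 ]
gNL [0.4794 0.1454 0.108 ]
barL [0.4354 0.059  0.104 ]
barR [ 0.4333 -0.0591  0.104 ]
barL tri (array([0.4352, 0.0575, 0.1104]), np.float64(0.0007543161520540136)) barR tri (array([ 0.4335, -0.0572,  0.1071]), np.float64(0.001055854791707993))
pivot (array([0.6056, 0.1459, 0.0909]), np.float64(0.0019640877435326545))
mailA [0.5808 0.0459 0.028 ]
mailB [0.5785 0.0127 0.028 ]
fA [ 0.561  -0.0566  0.028 ]
fB [ 0.5605 -0.0834  0.028 ]
tray [ 0.5947 -0.3479  0.05  ]
[[ 0.7093 -0.2457  0.05  ]
 [ 0.7026 -0.4615  0.05  ]
 [ 0.4801 -0.4522  0.05  ]
 [ 0.4867 -0.2322  0.05  ]]
mat [0.6002 0.3583 0.003 ]
[[0.7103 0.4707 0.003 ]
 [0.709  0.2475 0.003 ]
 [0.49   0.2477 0.003 ]
 [0.4913 0.4672 0.003 ]]
flbody [0.3513 0.3449 0.018 ]
flcap [0.3819 0.323  0.01  ]
pink [0.3362 0.2398 0.018 ]
red [0.2394 0.3846 0.018 ]
tape [0.4166 0.4338 0.02  ]
dish [ 0.3803 -0.2416  0.02  ]
timer [ 0.4195 -0.4272  0.02  ]
```

```bash
cat >> h.py <<'E'
from scipy.spatial.transform import Rotation as Ro
np.set_printoptions(precision=4,suppress=True)
def st():
    s=bot.get_state(); q=s['ee_rot']; R=Ro.from_quat([q[1],q[2],q[3],q[0]]).as_matrix()
    g=s['tcp_pos']-R[:,1]*abs(bot.tcp_to_grasp)
    print('t',s['time_s'],'tcp',s['tcp_pos'],'grasp',g,'F',s['ft_force'],'open',round(s['opening'],3)); 
    print('q',s['joints']); return s,R
def need(dw,R):  # world shift -> tool units total
    print('tool shift units',np.round(R.T@np.array(dw)/0.025,2))
E
python3 -c "
from h import *
s,R=st(); print(R)
y=R[:,2]; print('jaw heading deg',np.degrees(np.arctan2(y[1],y[0])))
need([.2543,.466,0],R)
"
```

```text
t 0.1 tcp [ 0.1801 -0.4661  0.2052] grasp [ 0.1801 -0.4661  0.2239] F [ 0.554  -0.0445 -0.373 ] open 1.002
q [-1.202   0.2133 -0.035   1.3235  0.      1.5708]
[[-0.9328 -0.0003  0.3605]
 [-0.3605  0.0009 -0.9328]
 [-0.     -1.     -0.001 ]]
jaw heading deg -68.86915921750587
tool shift units [-16.21   0.01 -13.72]
```

>>> carry_out:
  xyz:
    - [0,0,0]
    - [0,0,0]
    - [0,0,0]
    - [0,0,0]
    - [0,0,0]
    - [0,0,0]
    - [0,0,0]
    - [0,0,0]
    - [0,0,0]
    - [0,0,0]
    - [0,0,0]
    - [0,0,0]
  yaw: [-0.93,-0.93,-0.93,-0.93,-0.93,-0.93,-0.93,-0.93,-0.93,-0.93,-0.93,-0.93]
  jaw: 0.2

```text
time_s: 1.1
tcp_pos: [0.1801, -0.4662, 0.2053]
ee_rot: [0.493, -0.493, 0.507, -0.507]
ft_force: [0.3, -0.6, 0.1]
opening: 0.599
```

```bash
python3 -c "
from h import *
s,R=st(); print(R)
need(np.array([.4343,0,.2])-s['tcp_pos'],R)
"
```

```text
t 1.1 tcp [ 0.1801 -0.4662  0.2053] grasp [ 0.1801 -0.4662  0.224 ] F [ 0.2949 -0.649   0.0869] open 0.599
q [-1.202   0.2132 -0.0348  1.3235  0.      0.3973]
[[-0.0285 -0.0003  0.9996]
 [-0.9996  0.0007 -0.0285]
 [-0.0007 -1.     -0.0003]]
tool shift units [-18.93   0.22   9.63]
```

>>> carry_out:
  xyz:
    - [-0.95,0,0.48]
    - [-0.95,0,0.48]
    - [-0.95,0,0.48]
    - [-0.95,0,0.48]
    - [-0.95,0,0.48]
    - [-0.95,0,0.48]
    - [-0.95,0,0.48]
    - [-0.95,0,0.48]
    - [-0.95,0,0.48]
    - [-0.95,0,0.48]
    - [-0.95,0,0.48]
    - [-0.95,0,0.48]
  yaw: [0,0,0,0,0,0,0,0,0,0,0,0]

```text
time_s: 2.1
tcp_pos: [0.3339, -0.185, 0.2055]
ee_rot: [0.492, -0.492, 0.508, -0.508]
ft_force: [0.2, -0.1, 0.5]
opening: 0.602
```

>>> carry_out:
  xyz:
    - [-0.95,0,0.48]
    - [-0.95,0,0.48]
    - [-0.95,0,0.48]
    - [-0.95,0,0.48]
    - [-0.95,0,0.48]
    - [-0.95,0,0.48]
    - [-0.95,0,0.48]
    - [-0.95,0,0.48]
    - [0,0,0]
    - [0,0,0]
    - [0,0,0]
  yaw: [0,0,0,0,0,0,0,0,0,0,0]

```text
time_s: 3.02
tcp_pos: [0.4355, 0.0002, 0.2054]
ee_rot: [0.491, -0.492, 0.508, -0.508]
ft_force: [-0.9, -0.8, 0.4]
opening: 0.602
```

```bash
python3 -c "
from h import *
s,R=st(); print(R)
need(np.array([.4343,0,.2])-s['tcp_pos'],R)
snap('top','t1.png');snap('side','s1.png')
"
```

```text
t 3.0167 tcp [0.4355 0.0002 0.2054] grasp [0.4355 0.0002 0.2241] F [-0.8613 -0.8387  0.4114] open 0.602
q [ 0.0005  0.0813 -0.1902  1.3001 -0.0002  1.6042]
[[-0.0329 -0.0008  0.9995]
 [-0.9995 -0.0002 -0.0329]
 [ 0.0002 -1.     -0.0008]]
tool shift units [ 0.01  0.21 -0.05]
```

View pics/t1.png

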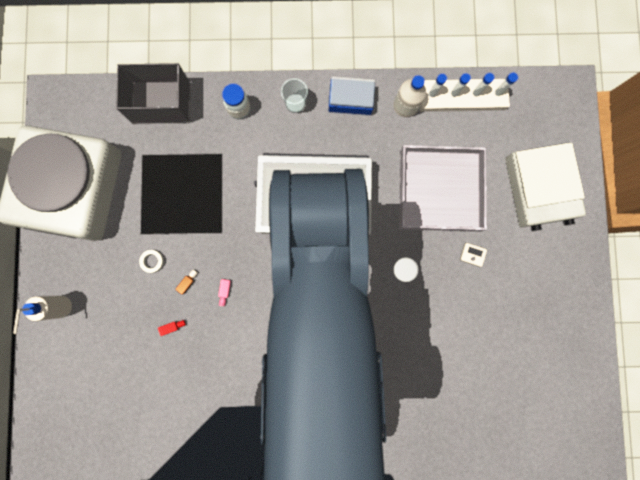

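View pics/s1.png

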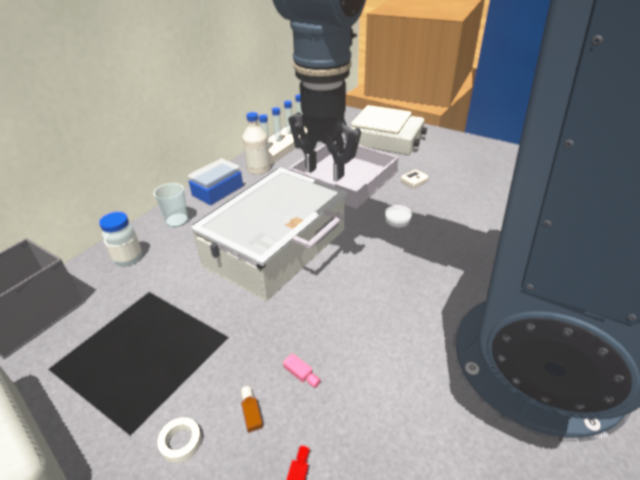

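>>> carry_out:
  xyz:
    - [0,0,-0.04]
    - [0,0,0]
    - [0,0,0]
    - [0,0,0]
    - [0,0,0]
    - [0,0.6,0]
    - [0,0.8,0]
    - [0,0.8,0]
    - [0,0.8,0]
    - [0,0.8,0]
    - [0,0.7,0]
    - [0,0,0]
  yaw: [0,0,0,0,0,0,0,0,0,0,0,0]
  jaw: -0.34

```text
time_s: 4.12
tcp_pos: [0.433, 0.0004, 0.0904]
ee_rot: [0.491, -0.493, 0.509, -0.507]
ft_force: [-1.0, 0.3, -0.4]
opening: 0.333
```

```bash
python3 -c "
from h import *
s,R=st()
im=snap('side','s2.png')
cv2.imwrite('pics/s2c.png',cv2.resize(im[120:300,200:400,::-1],None,fx=4,fy=3.3))
"
```

```text
t 4.1167 tcp [0.433  0.0004 0.0904] grasp [0.4331 0.0004 0.1091] F [-1.0377  0.3454 -0.4342] open 0.333
q [ 0.0009  0.1386 -0.4237  1.0128 -0.      1.605 ]
```

View pics/s2c.png

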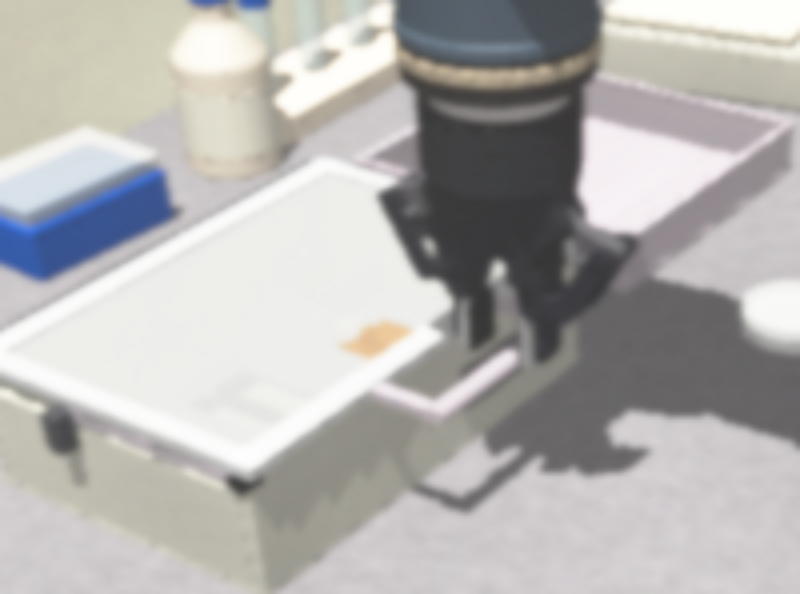

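>>> carry_out:
  xyz:
    - [0,0,0]
    - [0,0,0]
    - [0,0,0]
    - [0,0,0]
    - [0,0,0]
    - [0,0,0]
  yaw: [0,0,0,0,0,0]
  jaw: -1

```text
time_s: 4.67
tcp_pos: [0.4352, 0.0004, 0.0934]
ee_rot: [-0.492, 0.491, -0.508, 0.508]
ft_force: [0.0, 0.9, 0.6]
opening: 0.0
```

```bash
python3 -c "
from h import *
s,R=st()
f=np.linspace(0,1.72,25)
print(np.round(np.c_[-np.diff(np.sin(f)),-np.diff(np.cos(f))]*.236/.025,2).tolist())
"
```

```text
t 4.6667 tcp [0.4352 0.0004 0.0934] grasp [0.4351 0.0004 0.1121] F [0.0129 0.9434 0.5672] open 0.0
q [ 0.0009  0.1358 -0.4187  1.0157  0.      1.605 ]
[[-0.68, 0.02], [-0.67, 0.07], [-0.67, 0.12], [-0.66, 0.17], [-0.64, 0.21], [-0.62, 0.26], [-0.6, 0.3], [-0.58, 0.35], [-0.55, 0.39], [-0.53, 0.43], [-0.49, 0.46], [-0.46, 0.5], [-0.42, 0.53], [-0.38, 0.56], [-0.34, 0.58], [-0.3, 0.61], [-0.26, 0.63], [-0.21, 0.64], [-0.16, 0.66], [-0.12, 0.67], [-0.07, 0.67], [-0.02, 0.68], [0.03, 0.68], [0.08, 0.67]]
```

```bash
python3 -c "
from h import *
im=snap('side','s3.png')
cv2.imwrite('pics/s3c.png',cv2.resize(im[160:270,250:380,::-1],None,fx=6,fy=5.4,interpolation=cv2.INTER_CUBIC))
print(proj('side',[.4352,.0004,.0934]),proj('side',[.4345,0,.107]))
"
```

```text
[326.2896 235.2152] [326.5763 229.9342]
```

View pics/s3c.png

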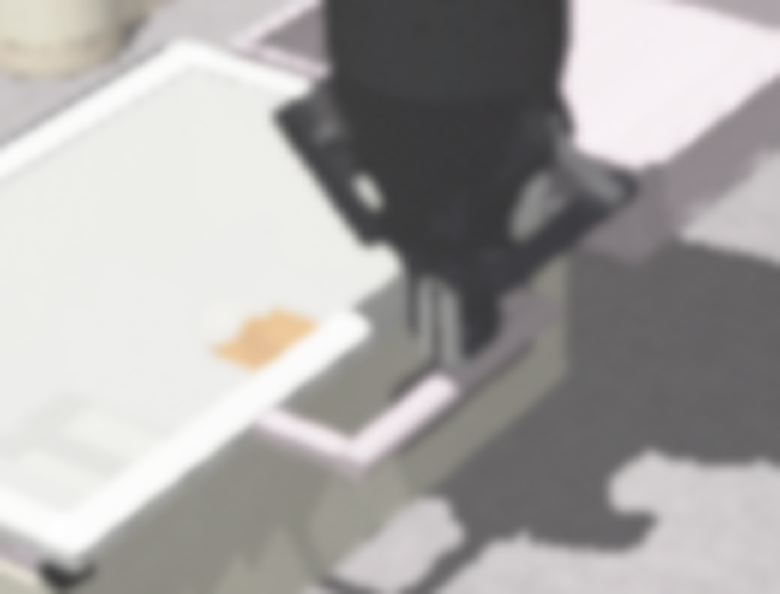

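>>> carry_out:
  xyz:
    - [0,-0.6,0]
    - [0,-0.8,0]
    - [0,-0.8,0]
    - [0,0,0]
    - [0,0,0]
  yaw: [0,0,0,0,0]

```text
time_s: 5.13
tcp_pos: [0.4357, 0.0004, 0.1488]
ee_rot: [-0.492, 0.491, -0.508, 0.509]
ft_force: [0.5, -0.1, 0.6]
opening: -0.0
```

```bash
python3 -c "
from h import *
s,R=st()
im=snap('side','s4.png')
p=proj('side',s['tcp_pos']);print(p)
im=im[:,:,::-1].copy()
c=cv2.resize(im[160:270,250:380],None,fx=6,fy=5.4,interpolation=cv2.INTER_CUBIC)
cv2.circle(c,(int((p[0]-250+.5)*6),int((p[1]-160+.5)*5.4)),4,(0,0,255),-1)
cv2.imwrite('pics/s4c.png',c)
"
```

```text
t 5.1333 tcp [0.4357 0.0004 0.1488] grasp [0.4356 0.0004 0.1675] F [ 0.5404 -0.1459  0.5569] open -0.0
q [ 0.0009  0.0993 -0.3143  1.1553  0.      1.6051]
[325.6112 212.9487]
```

View pics/s4c.png

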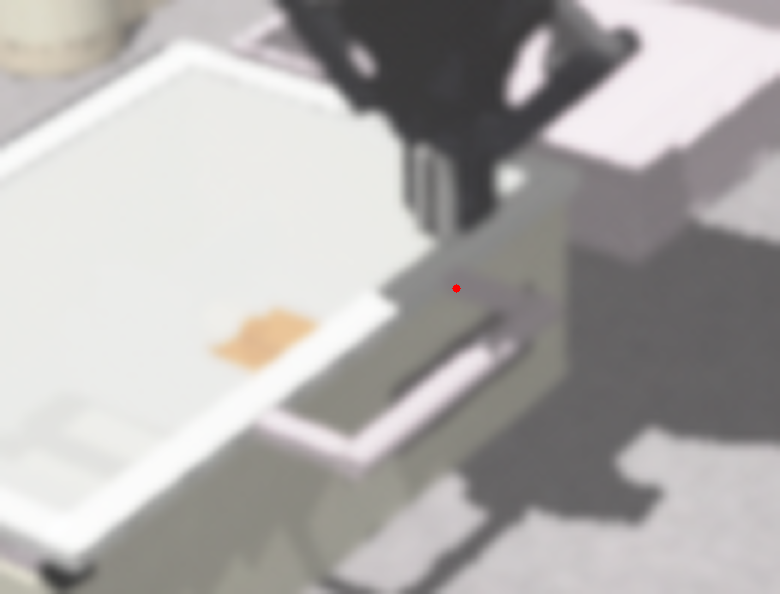

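```bash
python3 -c "
from h import *
for z in (.1488,.158,.163,.1675,.172): print(z,proj('side',[.4357,0,z]))
print(tri((250+500/6,160+350/5.4),(337,249)))
print('bar',[proj('side',[.4345,0,z]) for z in (.1,.104,.108)])
"
```

```text
0.1488 [325.7075 212.8575]
0.158 [325.6241 209.0051]
0.163 [325.5783 206.89  ]
0.1675 [325.5368 204.9734]
0.172 [325.495  203.0444]
(array([ 0.4424, -0.0546,  0.081 ]), np.float64(0.017149977348122458))
bar [array([326.6331, 232.6681]), array([326.6007, 231.1091]), array([326.5681, 229.5415])]
```

>>> carry_out:
  xyz:
    - [0,0,0]
    - [0,0,0]
    - [0,0,0]
    - [0,0,0]
    - [0,0.6,0]
    - [0,0.7,0]
    - [0,0.7,0]
    - [0,0.7,0]
    - [0,0.4,0]
    - [0,0,0]
  yaw: [0,0,0,0,0,0,0,0,0,0]
  jaw: -0.34

```text
time_s: 6.02
tcp_pos: [0.4334, 0.0004, 0.0686]
ee_rot: [0.491, -0.492, 0.509, -0.507]
ft_force: [-0.3, -0.2, -0.1]
opening: 0.327
```

>>> carry_out:
  xyz:
    - [0,0,0]
    - [0,0,0]
    - [0,0,0]
    - [0,0,0]
    - [0,0,0]
    - [0,0,0]
  yaw: [0,0,0,0,0,0]
  jaw: -1

```text
time_s: 6.52
tcp_pos: [0.4353, 0.0004, 0.0711]
ee_rot: [-0.492, 0.491, -0.508, 0.508]
ft_force: [-0.1, -0.5, 3.3]
opening: 0.113
```

```bash
python3 -c "
from h import *
s,R=st()
im=snap('side','s5.png')
cv2.imwrite('pics/s5c.png',cv2.resize(im[160:270,250:380,::-1],None,fx=6,fy=5.4,interpolation=cv2.INTER_CUBIC))
"
```

```text
t 6.5167 tcp [0.4353 0.0004 0.0711] grasp [0.4353 0.0004 0.0898] F [-0.0623 -0.4621  3.3428] open 0.113
q [ 0.0009  0.1551 -0.4571  0.9578  0.      1.6051]
```

View pics/s5c.png

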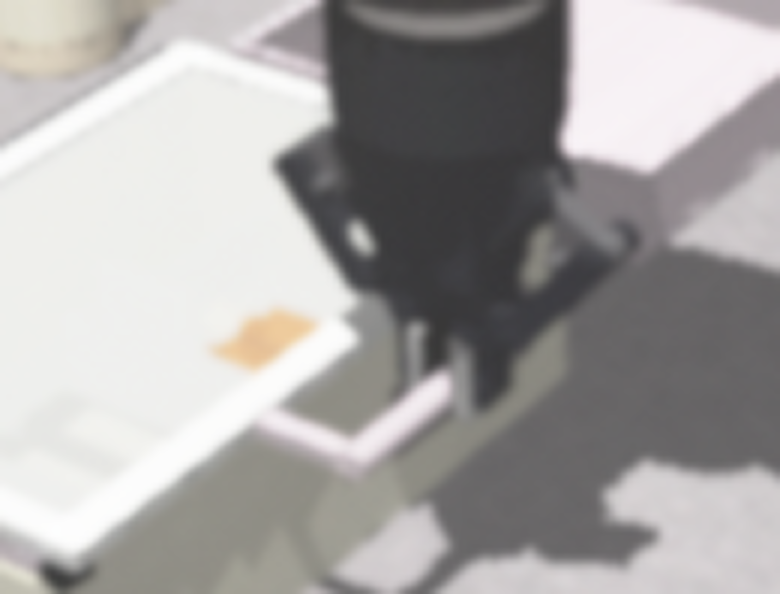

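>>> carry_out:
  xyz:
    - [0,-0.68,0.02]
    - [0,-0.67,0.07]
    - [0,-0.67,0.12]
    - [0,-0.66,0.17]
    - [0,-0.64,0.21]
    - [0,-0.62,0.26]
    - [0,-0.6,0.3]
    - [0,-0.58,0.35]
    - [0,-0.55,0.39]
    - [0,-0.53,0.43]
    - [0,-0.49,0.46]
    - [0,-0.46,0.5]
  yaw: [0,0,0,0,0,0,0,0,0,0,0,0]

```text
time_s: 7.57
tcp_pos: [0.5173, -0.0029, 0.2497]
ee_rot: [-0.491, 0.492, -0.508, 0.509]
ft_force: [3.7, -5.1, -10.5]
opening: 0.113
```

>>> carry_out:
  xyz:
    - [0,-0.42,0.53]
    - [0,-0.38,0.56]
    - [0,-0.34,0.58]
    - [0,-0.3,0.61]
    - [0,-0.26,0.63]
    - [0,-0.21,0.64]
    - [0,-0.16,0.66]
    - [0,-0.12,0.67]
    - [0,-0.07,0.67]
    - [0,-0.02,0.68]
    - [0,0,0]
  yaw: [0,0,0,0,0,0,0,0,0,0,0]

```text
time_s: 8.48
tcp_pos: [0.6749, -0.0092, 0.3048]
ee_rot: [-0.491, 0.492, -0.508, 0.509]
ft_force: [0.2, -7.6, 1.5]
opening: 0.111
```

```bash
python3 -c "
from h import *
s,R=st(); print(R)
im=snap('side','s6.png')
"
```

```text
t 8.4833 tcp [ 0.6749 -0.0092  0.3048] grasp [ 0.6749 -0.0091  0.3235] F [ 0.2277 -7.6019  1.476 ] open 0.111
q [-0.0122  0.7088  0.9916  1.8541 -0.0028  1.5928]
[[-0.0341 -0.0006  0.9994]
 [-0.9994 -0.0028 -0.0341]
 [ 0.0028 -1.     -0.0005]]
```

View pics/s6.png

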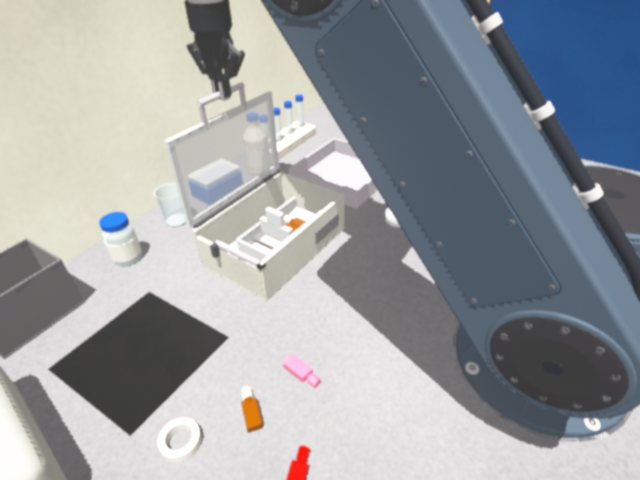

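>>> carry_out:
  xyz:
    - [0,0.03,0.5]
    - [0,0.05,0.5]
    - [0,0.06,0.4]
    - [0,0,0]
    - [0,0,0]
  yaw: [0,0,0,0,0]

```text
time_s: 8.95
tcp_pos: [0.7003, -0.0082, 0.2963]
ee_rot: [0.489, -0.494, 0.511, -0.506]
ft_force: [-8.0, 1.6, -48.3]
opening: 0.111
```

```bash
python3 -c "
from h import *
s,R=st()
"
```

```text
t 8.95 tcp [ 0.7003 -0.0082  0.2963] grasp [ 0.7005 -0.0082  0.315 ] F [ -8.0255   1.6302 -48.259 ] open 0.111
q [-0.012   0.8972  1.3472  2.0301  0.0004  1.592 ]
```

>>> carry_out:
  xyz:
    - [0,0,0]
    - [0,0,0]
    - [0,0,0]
    - [0,0,0]
    - [0,0,0]
    - [0,0,0]
    - [0,0,0]
    - [0,0,0]
  yaw: [0,0,0,0,0,0,0,0]
  jaw: 1

```text
time_s: 9.62
tcp_pos: [0.7021, -0.0085, 0.3021]
ee_rot: [-0.492, 0.491, -0.507, 0.509]
ft_force: [-0.0, -0.5, 0.5]
opening: 0.999
```

```bash
python3 -c "
from h import *
s,R=st(); print(R)
im=snap('side','s7.png')
cv2.imwrite('pics/s7c.png',cv2.resize(im[0:280,120:400,::-1],None,fx=2.1,fy=2.1,interpolation=cv2.INTER_CUBIC))
"
```

```text
t 9.6167 tcp [ 0.7021 -0.0085  0.3021] grasp [ 0.702  -0.0085  0.3208] F [-0.0365 -0.4528  0.4591] open 0.999
q [-0.0122  0.8914  1.3525  2.0285 -0.      1.592 ]
[[-0.0333  0.0034  0.9994]
 [-0.9994 -0.     -0.0333]
 [-0.0001 -1.      0.0034]]
```

View pics/s7c.png

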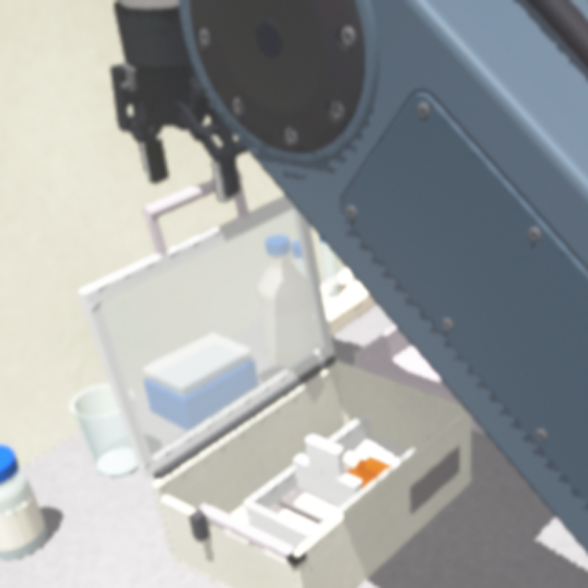

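>>> carry_out:
  xyz:
    - [0,-0.1,-0.4]
    - [0,-0.4,-0.3]
    - [0,-0.5,-0.2]
    - [0,-0.6,-0.2]
    - [0,-0.6,-0.2]
    - [0,-0.3,-0.3]
    - [0,0,0]
  yaw: [0,0,0,0,0,0,0]

```text
time_s: 10.25
tcp_pos: [0.6584, -0.0072, 0.3602]
ee_rot: [-0.497, 0.486, -0.503, 0.514]
ft_force: [0.2, 0.2, 0.0]
opening: 1.001
```

```bash
python3 -c "
from h import *
s,R=st(); 
im=snap('side','s8.png')
cv2.imwrite('pics/s8c.png',cv2.resize(im[0:280,120:400,::-1],None,fx=2.1,fy=2.1,interpolation=cv2.INTER_CUBIC))
"
```

```text
t 10.25 tcp [ 0.6584 -0.0072  0.3602] grasp [ 0.658  -0.0072  0.3789] F [0.1935 0.2334 0.0364] open 1.001
q [-0.0109  0.7522  1.2397  2.037   0.      1.5932]
```

View pics/s8c.png

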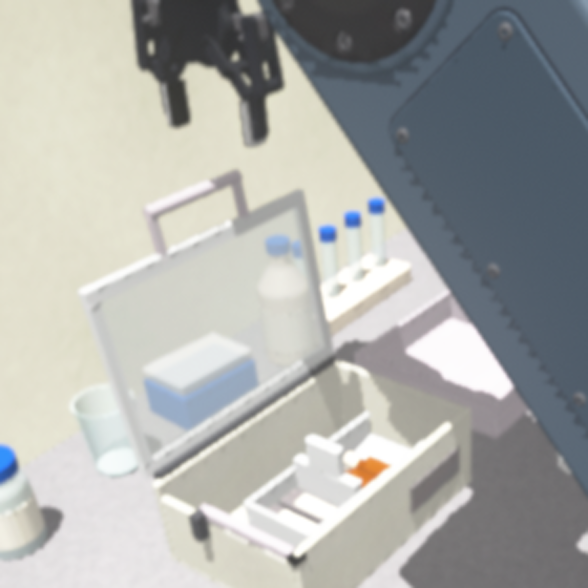

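>>> carry_out:
  xyz:
    - [0,0,-0.6]
    - [0,0,-0.8]
    - [0,0,-0.9]
    - [0,0.2,-0.9]
    - [0,0.3,-0.9]
    - [0,0.5,-0.9]
    - [0,0.5,-0.9]
    - [0,0.5,-0.9]
    - [0,0,-0.6]
    - [0,0,0]
    - [0,0,0]
  yaw: [0,0,0,0,0,0,0,0,0,0,0]
  jaw: 0

```text
time_s: 11.22
tcp_pos: [0.4831, -0.0014, 0.3052]
ee_rot: [-0.495, 0.488, -0.505, 0.511]
ft_force: [0.8, 0.7, -0.0]
opening: 0.505
```

```bash
python3 -c "
from h import *
s,R=st(); print(R)
im=snap('side','s9.png');im2=snap('top','t9.png')
cv2.imwrite('pics/s9c.png',cv2.resize(im[170:300,180:360,::-1],None,fx=4.4,fy=4.4,interpolation=cv2.INTER_CUBIC))
cv2.imwrite('pics/t9c.png',cv2.resize(im2[100:260,220:400,::-1],None,fx=4.2,fy=3.7,interpolation=cv2.INTER_CUBIC))
"
```

```text
t 11.2167 tcp [ 0.4831 -0.0014  0.3052] grasp [ 0.4829 -0.0014  0.3239] F [ 0.8253  0.6593 -0.0181] open 0.505
q [-0.0027  0.173   0.167   1.5522 -0.0001  1.6014]
[[-0.0333  0.0126  0.9994]
 [-0.9994 -0.0002 -0.0333]
 [-0.0002 -0.9999  0.0126]]
```

View pics/s9c.png

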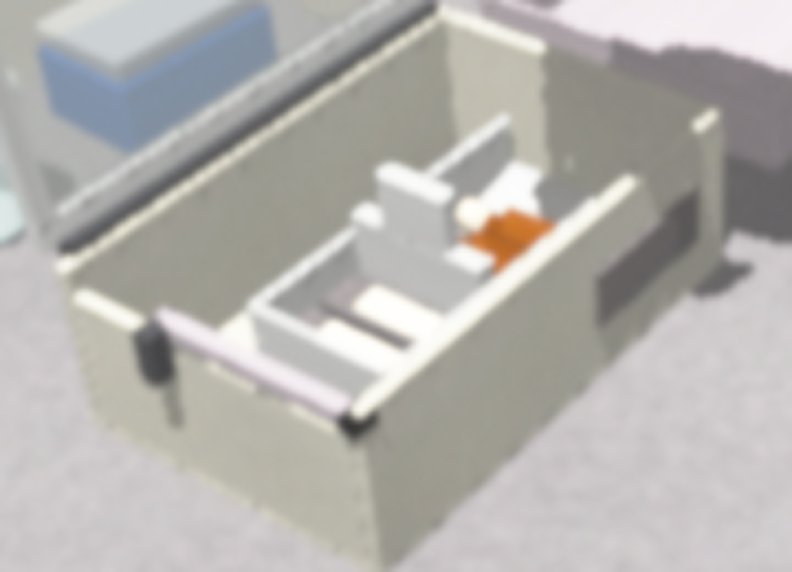

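View pics/t9c.png

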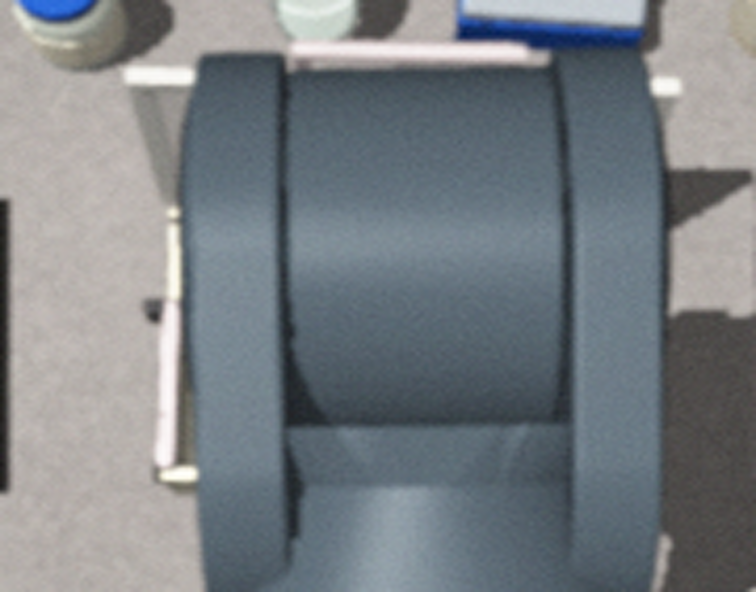

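```bash
python3 -c "
from h import *
t=lambda x,y:(220+x/4.2,100+y/3.7); s=lambda x,y:(180+x/4.4,170+y/4.4)
a=onz('top',*t(171,305),.099);b=onz('top',*t(164,463),.099);print('stay',a,b)
print('stay side',onz('side',*s(165,315),.099),onz('side',*s(345,407),.099))
print('handle top',onz('side',*s(415,183),.098))
print('tab corners',[onz('side',*s(*c),.098) for c in [(383,165),(452,197)]])
"
```

```text
stay [0.6072 0.1324 0.099 ] [0.4977 0.1375 0.099 ]
stay side [0.6057 0.136  0.099 ] [0.4961 0.1416 0.099 ]
handle top [ 0.5726 -0.0057  0.098 ]
tab corners [array([ 0.5958, -0.0097,  0.098 ]), array([ 0.5498, -0.0057,  0.098 ])]
```

>>> carry_out:
  xyz:
    - [0,0,0]
    - [0,0,0]
    - [0,0,0]
    - [0,0,0]
    - [0,0,0]
    - [0,0,0]
    - [0,0,0]
    - [0,0,0]
    - [0,0,0]
    - [0,0,0]
    - [0,0,0]
    - [0,0,0]
  yaw: [-1,-1,-1,-1,-1,-1,-1,-1,-1,-1,-1,-1]
  jaw: -0.3

```text
time_s: 12.32
tcp_pos: [0.4846, -0.0014, 0.3047]
ee_rot: [0.697, -0.696, 0.116, -0.125]
ft_force: [0.3, -0.0, 0.1]
opening: 0.35
```

>>> carry_out:
  xyz:
    - [0,0,0]
    - [0,0,0]
    - [0,0,0]
    - [0,0,0.5]
    - [0.2,0,0.8]
    - [0.3,0,0.9]
    - [0.3,0,0.9]
    - [0.3,0,0.9]
    - [0.2,0,0.8]
    - [0.1,0,0.7]
    - [0,0,0]
    - [0,0,0]
  yaw: [-1,-1,-0.95,0,0,0,0,0,0,0,0,0]

```text
time_s: 13.32
tcp_pos: [0.5247, 0.1354, 0.3047]
ee_rot: [-0.707, 0.707, -0.009, 0.018]
ft_force: [0.2, -1.0, 0.1]
opening: 0.348
```

```bash
python3 -c "
from h import *
s,R=st(); print(R)
need(np.array([.523,.1385,.13])-s['tcp_pos'],R)
"
```

```text
t 13.3167 tcp [0.5247 0.1354 0.3047] grasp [0.5245 0.1354 0.3234] F [ 0.1525 -1.025   0.1384] open 0.348
q [ 0.2548  0.3038  0.3348  1.5898 -0.0038  0.292 ]
[[ 0.9992  0.0126  0.0372]
 [-0.0372 -0.0006  0.9993]
 [ 0.0126 -0.9999 -0.0002]]
tool shift units [-0.16  6.99  0.12]
```

>>> carry_out:
  xyz:
    - [-0.1,0.7,0.12]
    - [-0.1,0.9,0]
    - [0,0.9,0]
    - [0,0.9,0]
    - [0,0.9,0]
    - [0,0.9,0]
    - [0,0.8,0]
    - [0,0,0]
    - [0,0,0]
  yaw: [0,0,0,0,0,0,0,0,0]

```text
time_s: 14.07
tcp_pos: [0.5211, 0.1371, 0.1554]
ee_rot: [-0.707, 0.707, -0.009, 0.018]
ft_force: [0.4, 0.6, 1.8]
opening: 0.354
```

```bash
python3 -c "
from h import *
s,R=st(); 
im=snap('side','s10.png')
cv2.imwrite('pics/s10c.png',cv2.resize(im[120:290,180:360,::-1],None,fx=4,fy=3.5,interpolation=cv2.INTER_CUBIC))
"
```

```text
t 14.0667 tcp [0.5211 0.1371 0.1554] grasp [0.5209 0.1371 0.1741] F [0.4163 0.6054 1.8325] open 0.354
q [ 0.2597  0.2947 -0.0547  1.2096 -0.0039  0.299 ]
```

View pics/s10c.png

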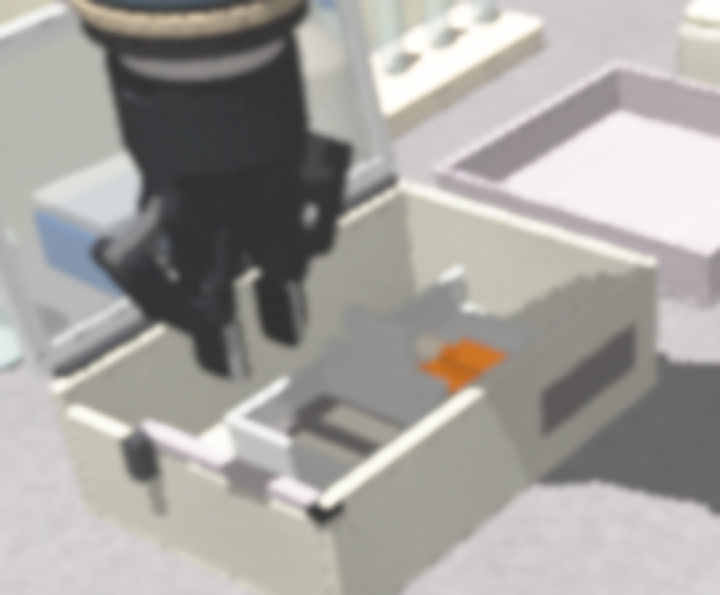

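>>> carry_out:
  xyz:
    - [0,0.7,0]
    - [0,0.8,0]
    - [0,0.8,0]
    - [0,0.8,0]
    - [0,0.4,0]
    - [0,0,0]
  yaw: [0,0,0,0,0,0]

```text
time_s: 14.62
tcp_pos: [0.5223, 0.1375, 0.0673]
ee_rot: [-0.707, 0.707, -0.009, 0.018]
ft_force: [0.1, 0.2, -0.8]
opening: 0.354
```

>>> carry_out:
  xyz:
    - [0,0,0]
    - [0,0,0]
    - [0,0,0]
    - [0,0,0]
    - [0,0,0]
    - [0,0,0]
  yaw: [0,0,0,0,0,0]
  jaw: -1

```text
time_s: 15.12
tcp_pos: [0.5237, 0.138, 0.0696]
ee_rot: [0.707, -0.707, 0.008, -0.019]
ft_force: [-1.3, -1.9, 7.2]
opening: 0.078
```

```bash
python3 -c "
from h import *
s,R=st(); 
im=snap('side','s11.png')
cv2.imwrite('pics/s11c.png',cv2.resize(im[120:290,180:360,::-1],None,fx=4,fy=3.5,interpolation=cv2.INTER_CUBIC))
f=np.linspace(0,1.7,15); r=.08
print(np.round(np.c_[-np.diff(np.cos(f)),-np.diff(np.sin(f))]*r/.025,2).tolist())
"
```

```text
t 15.1167 tcp [0.5237 0.138  0.0696] grasp [0.5234 0.138  0.0883] F [-1.3014 -1.8572  7.234 ] open 0.078
q [ 0.2602  0.3456 -0.2079  1.0012 -0.0039  0.2988]
[[0.02, -0.39], [0.07, -0.38], [0.12, -0.37], [0.16, -0.35], [0.2, -0.33], [0.24, -0.3], [0.28, -0.27], [0.31, -0.24], [0.33, -0.2], [0.36, -0.16], [0.37, -0.11], [0.38, -0.07], [0.39, -0.02], [0.39, 0.03]]
```

View pics/s11c.png

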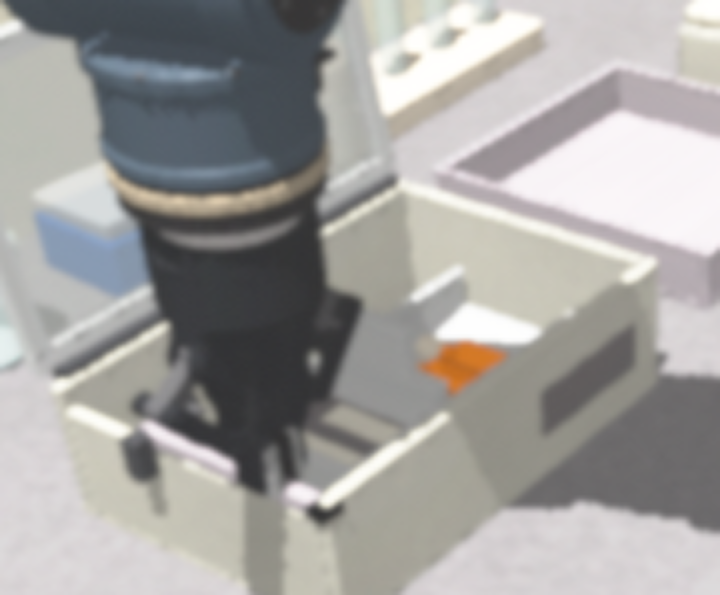

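>>> carry_out:
  xyz:
    - [0.02,-0.39,0]
    - [0.07,-0.38,0]
    - [0.12,-0.37,0]
    - [0.16,-0.35,0]
    - [0.2,-0.33,0]
    - [0.24,-0.3,0]
    - [0.28,-0.27,0]
    - [0.31,-0.24,0]
    - [0.33,-0.2,0]
    - [0.36,-0.16,0]
    - [0.37,-0.11,0]
    - [0.38,-0.07,0]
  yaw: [0,0,0,0,0,0,0,0,0,0,0,0]

```text
time_s: 16.17
tcp_pos: [0.593, 0.1354, 0.151]
ee_rot: [0.707, -0.707, 0.008, -0.019]
ft_force: [-9.7, -0.6, 25.2]
opening: 0.015
```

```bash
python3 -c "
from h import *
s,R=st(); 
im=snap('side','s12.png')
cv2.imwrite('pics/s12c.png',cv2.resize(im[100:290,160:360,::-1],None,fx=4,fy=3.1,interpolation=cv2.INTER_CUBIC))
"
```

```text
t 16.1667 tcp [0.593  0.1354 0.151 ] grasp [0.5927 0.1353 0.1697] F [-9.7036 -0.5728 25.1685] open 0.015
q [ 0.226   0.4365  0.1385  1.257  -0.0029  0.2643]
```

View pics/s12c.png

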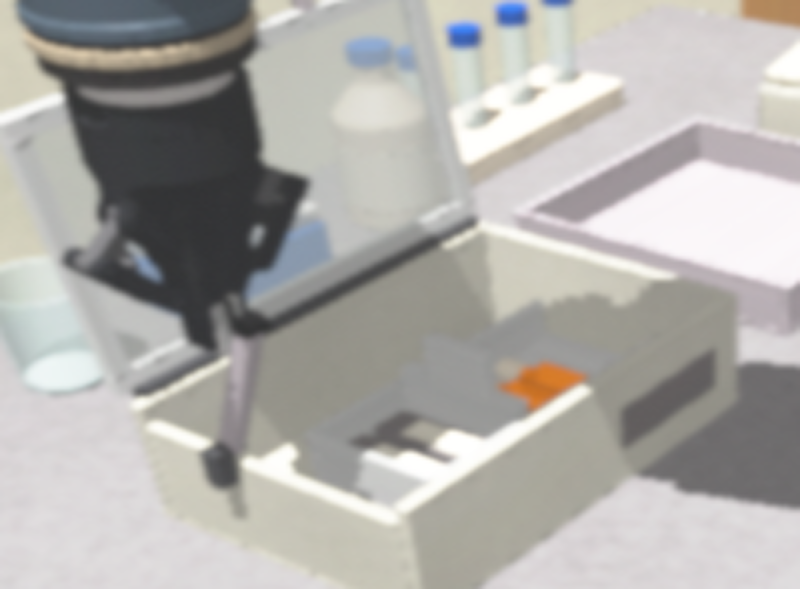

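>>> carry_out:
  xyz:
    - [0,0,0]
    - [0,0,0]
    - [0,0,0]
    - [0,0,0]
    - [0,-0.6,0]
    - [0,-0.9,0]
    - [0,-0.7,0]
    - [-0.6,0,0]
    - [-0.9,0,0]
    - [-0.9,0,0]
    - [0,0,0]
  yaw: [0,0,0,0,0,0,0,0,0,0,0]
  jaw: 0

```text
time_s: 17.13
tcp_pos: [0.5287, 0.1375, 0.2028]
ee_rot: [0.707, -0.707, 0.009, -0.018]
ft_force: [-1.2, 0.1, -0.3]
opening: 0.5
```

```bash
python3 -c "
from h import *
s,R=st(); 
im=snap('side','s13.png')
cv2.imwrite('pics/s13c.png',cv2.resize(im[100:290,160:360,::-1],None,fx=4,fy=3.1,interpolation=cv2.INTER_CUBIC))
"
```

```text
t 17.1333 tcp [0.5287 0.1375 0.2028] grasp [0.5285 0.1375 0.2215] F [-1.2306  0.1016 -0.2625] open 0.5
q [ 0.2566  0.2972  0.0688  1.3297 -0.0035  0.2945]
```

View pics/s13c.png

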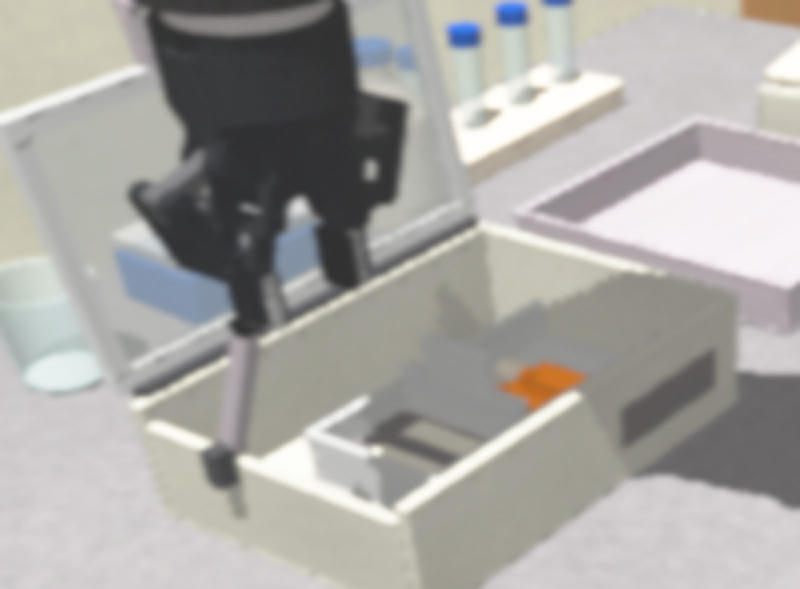

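```bash
python3 -c "
from h import *
for u,v in [(160+245/4,100+328/3.1),(160+232/4,100+440/3.1)]:
  o,d=ray('side',u,v); print(o+d*(.136-o[1])/d[1])
"
```

```text
[0.574 0.136 0.197]
[0.6044 0.136  0.0987]
```

>>> carry_out:
  xyz:
    - [0,0,0]
    - [0,0,0]
    - [0,0,0]
    - [0,0,0]
    - [0,0,0]
    - [0,0.6,0]
    - [0,0.8,0]
    - [0,0.6,0]
    - [0,0,0]
  yaw: [0,0,0,0,0,0,0,0,0]
  jaw: -1

```text
time_s: 17.93
tcp_pos: [0.5312, 0.137, 0.1495]
ee_rot: [-0.707, 0.707, -0.01, 0.017]
ft_force: [-1.1, -0.8, -0.3]
opening: 0.001
```

>>> carry_out:
  xyz:
    - [0.4,0,0]
    - [0.4,0,0]
    - [0.3,0,0]
    - [0.3,0,0]
    - [0.3,0,0]
    - [0.3,0,0]
    - [0.3,0,0]
    - [0.2,0,0]
    - [0.2,0,0]
    - [0,0,0]
    - [0,0,0]
  yaw: [0,0,0,0,0,0,0,0,0,0,0]

```text
time_s: 18.85
tcp_pos: [0.6, 0.1348, 0.1531]
ee_rot: [0.707, -0.707, 0.009, -0.019]
ft_force: [1.0, -0.1, 0.6]
opening: -0.002
```

```bash
python3 -c "
from h import *
s,R=st(); 
im=snap('side','s14.png')
cv2.imwrite('pics/s14c.png',cv2.resize(im[100:290,160:360,::-1],None,fx=4,fy=3.1,interpolation=cv2.INTER_CUBIC))
"
```

```text
t 18.85 tcp [0.6    0.1348 0.1531] grasp [0.5998 0.1348 0.1718] F [ 1.0047 -0.1193  0.6465] open -0.002
q [ 0.2228  0.4528  0.169   1.2735 -0.0033  0.2614]
```

View pics/s14c.png

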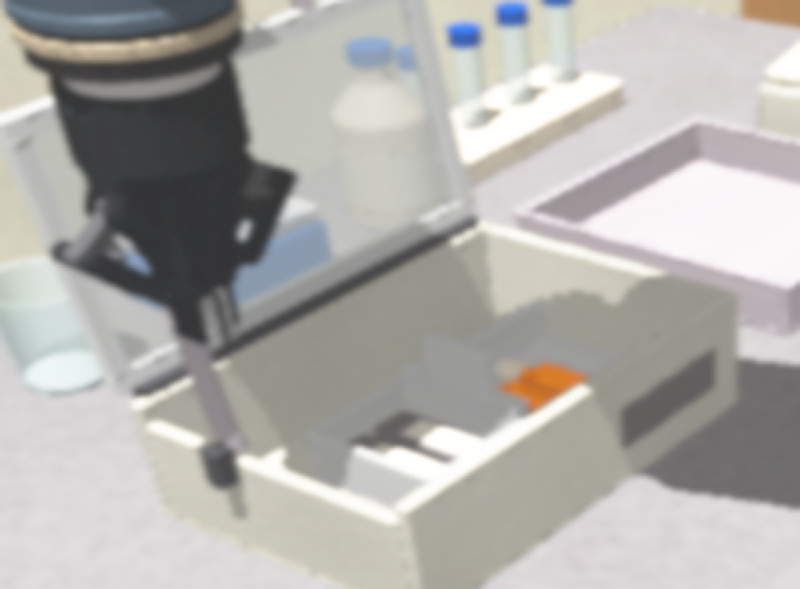

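>>> carry_out:
  xyz:
    - [-0.6,0,0]
    - [-0.9,0,0]
    - [-0.6,-0.6,0]
    - [0,-0.9,0]
    - [0,-0.9,-0.5]
    - [0,-0.6,-0.9]
    - [0,0,-0.9]
    - [0,0,-0.9]
    - [0,0,-0.9]
    - [0,0,-0.9]
    - [0,0,-0.6]
    - [0,0,0]
  yaw: [0,0,0,0,0,0,0,0,0,0,0,0]

```text
time_s: 19.9
tcp_pos: [0.5406, -0.0054, 0.2278]
ee_rot: [-0.707, 0.707, -0.009, 0.02]
ft_force: [0.4, -0.2, -0.5]
opening: -0.001
```

>>> carry_out:
  xyz:
    - [0,0,0]
    - [0,0,0]
    - [0,0,0]
    - [0,0,0]
    - [0,0,0]
    - [0,0,0]
    - [0,0,0]
    - [0,0,0]
    - [0,0,0]
    - [0,0,0]
    - [0,0,0]
    - [0,0,0]
  yaw: [1,1,1,1,1,1,1,1,1,1,1,1]
  jaw: 0.6

```text
time_s: 20.9
tcp_pos: [0.5409, -0.0023, 0.2276]
ee_rot: [0.566, -0.56, 0.424, -0.432]
ft_force: [0.0, 1.5, -0.3]
opening: 0.8
```

>>> carry_out:
  xyz:
    - [0,0,0]
    - [0,0,0]
    - [0,0,0]
    - [0,0,0]
    - [0,0,0]
  yaw: [1,1,1,0,0]

```text
time_s: 21.32
tcp_pos: [0.5409, -0.0025, 0.2276]
ee_rot: [-0.495, 0.488, -0.505, 0.512]
ft_force: [0.1, -0.6, -0.5]
opening: 0.798
```

```bash
python3 -c "
from h import *
s,R=st(); print(R)
need(np.array([.574,-.006,.15])-s['tcp_pos'],R)
im=snap('side','s15.png')
cv2.imwrite('pics/s15c.png',cv2.resize(im[100:290,160:360,::-1],None,fx=4,fy=3.1,interpolation=cv2.INTER_CUBIC))
"
```

```text
t 21.3167 tcp [ 0.5409 -0.0025  0.2276] grasp [ 0.5406 -0.0025  0.2463] F [ 0.0747 -0.6352 -0.5049] open 0.798
q [-0.0046  0.2826  0.1113  1.3853  0.      1.601 ]
[[-0.0348  0.0142  0.9993]
 [-0.9994 -0.0001 -0.0348]
 [-0.0004 -0.9999  0.0142]]
tool shift units [0.09 3.12 1.28]
```

View pics/s15c.png

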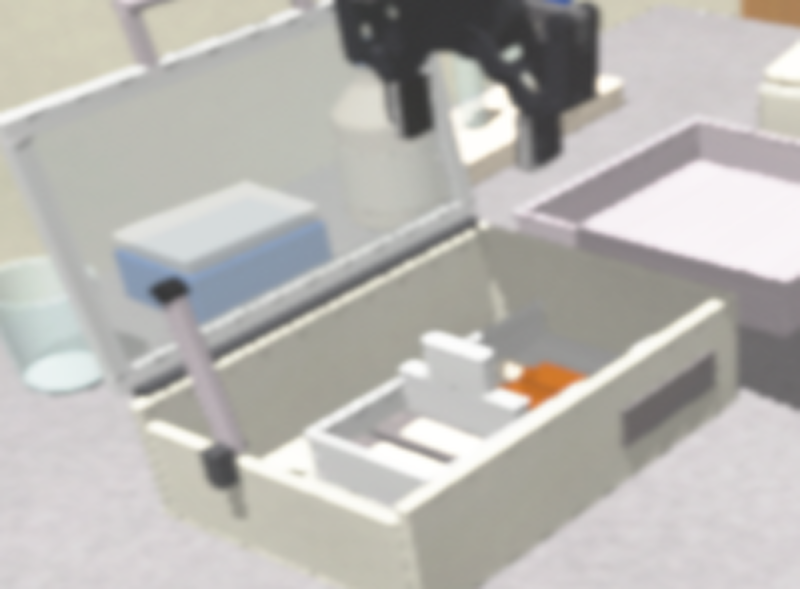

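```bash
python3 -c "
from h import *
print(onz('side',275,211.6,.098))
for z in (.2471,.25,.2575,.265): print(z,proj('side',[.5409,-.0025,z]))
for c in [(424,340),(441,332),(480,362),(497,350)]: print(onz('side',160+c[0]/4,100+c[1]/3.1,.098))
"
```

```text
[ 0.5713 -0.0064  0.098 ]
0.2471 [279.45   154.2397]
0.25 [279.3264 152.8896]
0.2575 [279.0044 149.3715]
0.265 [278.6789 145.815 ]
[ 0.5926 -0.002   0.098 ]
[ 0.5907 -0.0145  0.098 ]
[0.5504 0.0032 0.098 ]
[ 0.5511 -0.0129  0.098 ]
```

>>> carry_out:
  xyz:
    - [0.12,0,0.5]
    - [0,0.3,0.64]
    - [0,0.7,0]
    - [0,0.8,0]
    - [0,0.8,0]
    - [0,0.8,0]
    - [0,0.8,0]
    - [0,0.7,0]
    - [0,0,0]
    - [0,0,0]
  yaw: [0,0,0,0,0,0,0,0,0,0]

```text
time_s: 22.2
tcp_pos: [0.5705, -0.007, 0.1053]
ee_rot: [-0.494, 0.488, -0.506, 0.512]
ft_force: [0.0, 0.3, 0.8]
opening: 0.801
```

```bash
python3 -c "
from h import *
s,R=st()
im=snap('side','s16.png')
cv2.imwrite('pics/s16c.png',cv2.resize(im[100:290,160:360,::-1],None,fx=4,fy=3.1,interpolation=cv2.INTER_CUBIC))
"
```

```text
t 22.2 tcp [ 0.5705 -0.007   0.1053] grasp [ 0.5703 -0.007   0.124 ] F [0.032  0.283  0.7528] open 0.801
q [-0.0123  0.3814 -0.061   1.1158  0.0001  1.5949]
```

View pics/s16c.png

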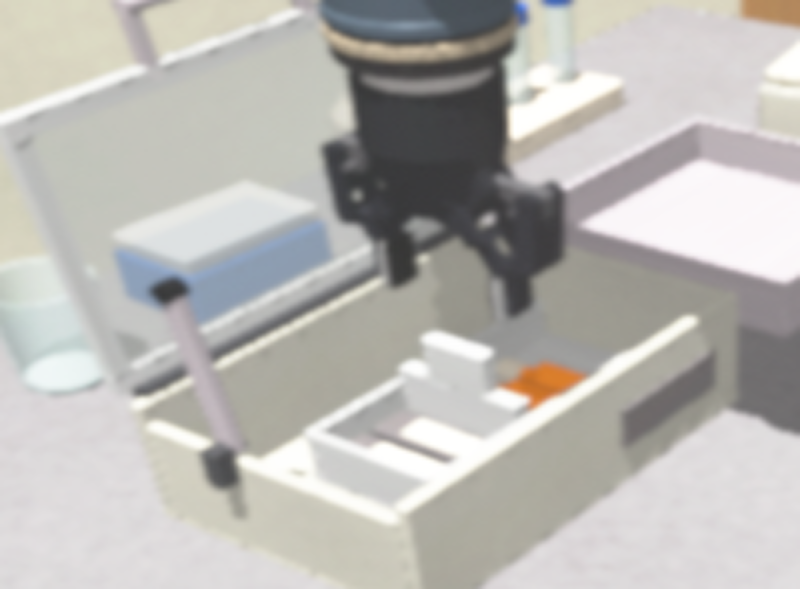

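>>> carry_out:
  xyz:
    - [0,0.5,0]
    - [0,0.6,0]
    - [0,0.6,0]
    - [0,0.5,0]
    - [0,0.25,0]
    - [0,0,0]
  yaw: [0,0,0,0,0,0]

```text
time_s: 22.75
tcp_pos: [0.572, -0.0071, 0.0441]
ee_rot: [-0.494, 0.487, -0.506, 0.513]
ft_force: [-0.0, 0.1, 0.5]
opening: 0.802
```

>>> carry_out:
  xyz:
    - [0,0,0]
    - [0,0,0]
    - [0,0,0]
    - [0,0,0]
    - [0,0,0]
    - [0,0,0]
    - [0,0,0]
  yaw: [0,0,0,0,0,0,0]
  jaw: -1

```text
time_s: 23.33
tcp_pos: [0.5733, -0.0072, 0.0459]
ee_rot: [-0.495, 0.486, -0.505, 0.514]
ft_force: [1.0, -0.4, 6.2]
opening: 0.504
```

```bash
python3 -c "
from h import *
s,R=st()
im=snap('side','s17.png')
cv2.imwrite('pics/s17c.png',cv2.resize(im[100:290,160:360,::-1],None,fx=4,fy=3.1,interpolation=cv2.INTER_CUBIC))
"
```

```text
t 23.3333 tcp [ 0.5733 -0.0072  0.0459] grasp [ 0.5729 -0.0072  0.0645] F [ 1.0003 -0.4442  6.194 ] open 0.504
q [-0.0125  0.424  -0.1553  0.9746  0.      1.5966]
```

View pics/s17c.png

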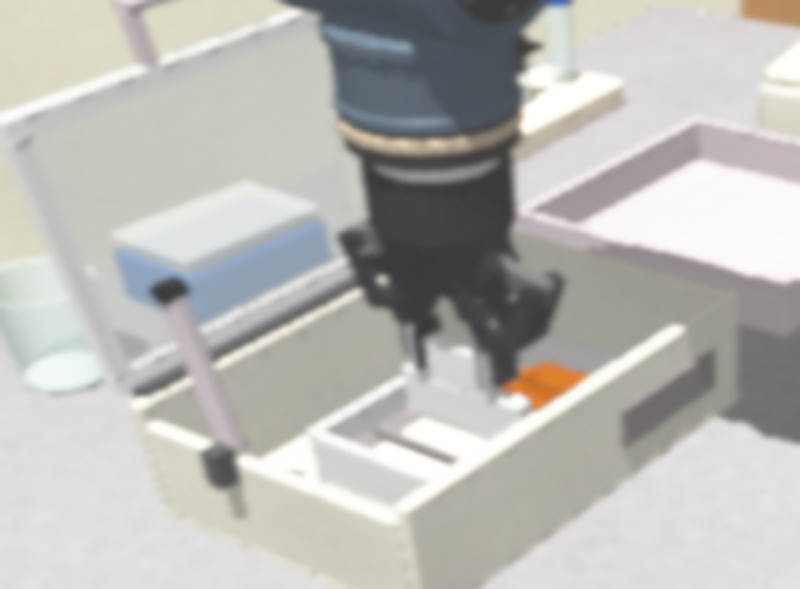

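>>> carry_out:
  xyz:
    - [0,-0.2,0]
    - [0,-0.3,0]
    - [0,-0.4,0]
    - [0,-0.5,0]
    - [0,-0.6,0]
    - [0,-0.6,0]
    - [0,-0.6,0]
    - [0,-0.6,0]
    - [0,-0.6,0]
    - [0,-0.6,0]
    - [0,-0.4,0]
    - [0,0,0]
  yaw: [0,0,0,0,0,0,0,0,0,0,0,0]

```text
time_s: 24.38
tcp_pos: [0.5711, -0.0072, 0.1819]
ee_rot: [-0.495, 0.486, -0.505, 0.514]
ft_force: [-0.2, -0.2, -4.3]
opening: 0.502
```

```bash
python3 -c "
from h import *
s,R=st()
im=snap('side','s18.png')
cv2.imwrite('pics/s18c.png',cv2.resize(im[60:290,160:360,::-1],None,fx=4,fy=2.6,interpolation=cv2.INTER_CUBIC))
"
```

```text
t 24.3833 tcp [ 0.5711 -0.0072  0.1819] grasp [ 0.5708 -0.0072  0.2006] F [-0.1821 -0.1748 -4.2981] open 0.502
q [-0.0125  0.3483  0.087   1.2919  0.      1.5968]
```

View pics/s18c.png

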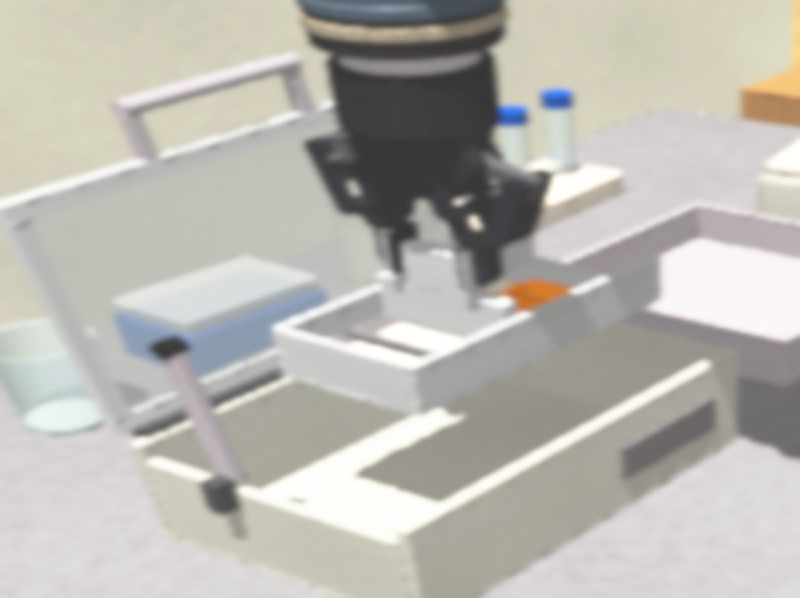

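>>> carry_out:
  xyz:
    - [0.5,0,-0.03]
    - [0.8,0,-0.05]
    - [0.8,0,-0.05]
    - [0.8,0,-0.05]
    - [0.8,0,-0.05]
    - [0.8,0,-0.05]
    - [0.8,0,-0.05]
    - [0.8,0,-0.05]
    - [0.8,0,-0.05]
    - [0.8,0,-0.05]
    - [0.55,0,-0.05]
    - [0,0,0]
  yaw: [0,0,0,0,0,0,0,0,0,0,0,0]

```text
time_s: 25.43
tcp_pos: [0.5479, -0.2153, 0.1779]
ee_rot: [-0.493, 0.487, -0.507, 0.513]
ft_force: [0.4, -0.5, -2.7]
opening: 0.5
```

```bash
python3 -c "
from h import *
s,R=st(); print(R)
need(np.array([.552,-.2135,.1165])-s['tcp_pos'],R)
im=snap('side','s19.png');im2=snap('top','t19.png')
"
```

```text
t 25.4333 tcp [ 0.5479 -0.2153  0.1779] grasp [ 0.5476 -0.2153  0.1966] F [ 0.3653 -0.5388 -2.7061] open 0.5
q [-0.3769  0.3923  0.1405  1.3072  0.0043  1.2349]
[[-0.041   0.0126  0.9991]
 [-0.9992 -0.0004 -0.041 ]
 [-0.0002 -0.9999  0.0126]]
tool shift units [-0.08  2.46  0.13]
```

View pics/s19.png

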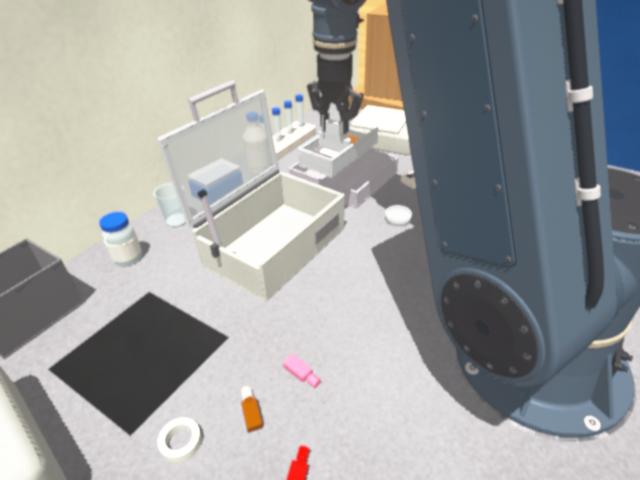

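View pics/t19.png

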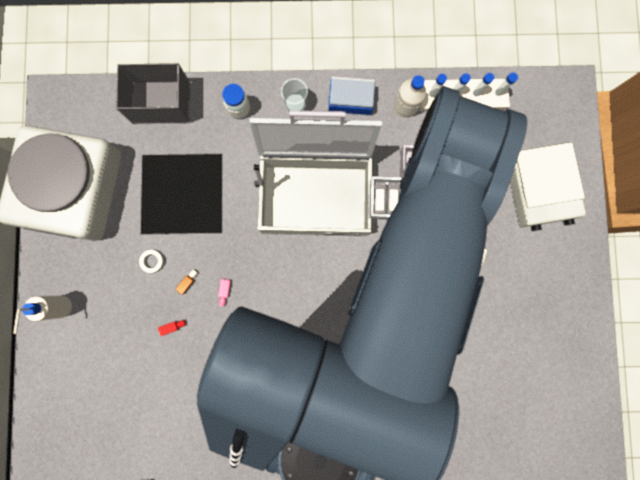

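```bash
python3 -c "
from h import *
im2=cv2.imread('pics/t19.png')
cv2.imwrite('pics/t19c.png',cv2.resize(im2[140:250,340:420],None,fx=6,fy=5.4,interpolation=cv2.INTER_CUBIC))
"
```

```text
(no output)
```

View pics/t19c.png

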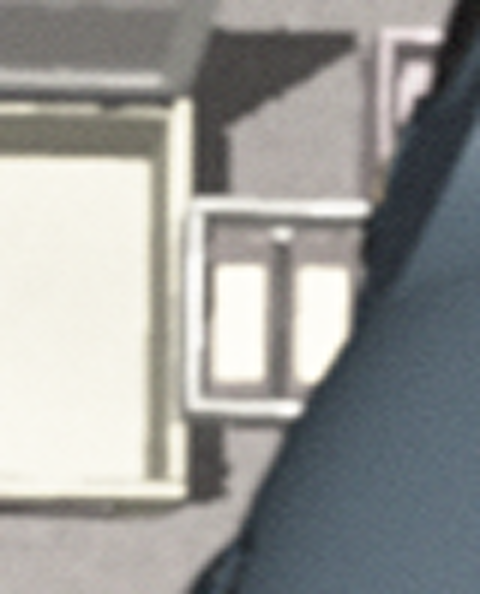

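```bash
python3 -c "
from h import *
print(onz('top',371.2,215.9,.183),onz('top',372.5,177.6,.183))
print('box outer',onz('top',340+187/6,140+480/5.4,.1),onz('top',340+191/6,140+110/5.4,.1))
print('box inner',onz('top',340+168/6,140+480/5.4,.1))
"
```

```text
[ 0.5043 -0.136   0.183 ] [ 0.5963 -0.1419  0.183 ]
box outer [ 0.4828 -0.1452  0.1   ] [ 0.6592 -0.1523  0.1   ]
box inner [ 0.483  -0.1372  0.1   ]
```

>>> carry_out:
  xyz:
    - [-0.15,0.4,0]
    - [0,0.5,0]
    - [0,0.4,0]
    - [0,0.2,0]
    - [0,0.2,0]
    - [0,0.2,0]
    - [0,0.2,0]
    - [0,0.2,0]
    - [0,0,0]
    - [0,0,0]
  yaw: [0,0,0,0,0,0,0,0,0,0]

```text
time_s: 26.37
tcp_pos: [0.5522, -0.2123, 0.1246]
ee_rot: [-0.493, 0.487, -0.503, 0.517]
ft_force: [1.0, -18.8, 19.7]
opening: 0.501
```

```bash
python3 -c "
from h import *
s,R=st(); print(R)
im=snap('side','s20.png')
cv2.imwrite('pics/s20c.png',cv2.resize(im[60:230,260:430,::-1],None,fx=4,fy=3.5,interpolation=cv2.INTER_CUBIC))
"
```

```text
t 26.3667 tcp [ 0.5522 -0.2123  0.1246] grasp [ 0.5518 -0.2122  0.1433] F [  0.9806 -18.808   19.6971] open 0.501
q [-0.3674  0.4058  0.0248  1.1686  0.0006  1.2432]
[[-0.0399  0.0201  0.999 ]
 [-0.9992 -0.0071 -0.0398]
 [ 0.0062 -0.9998  0.0203]]
```

View pics/s20c.png

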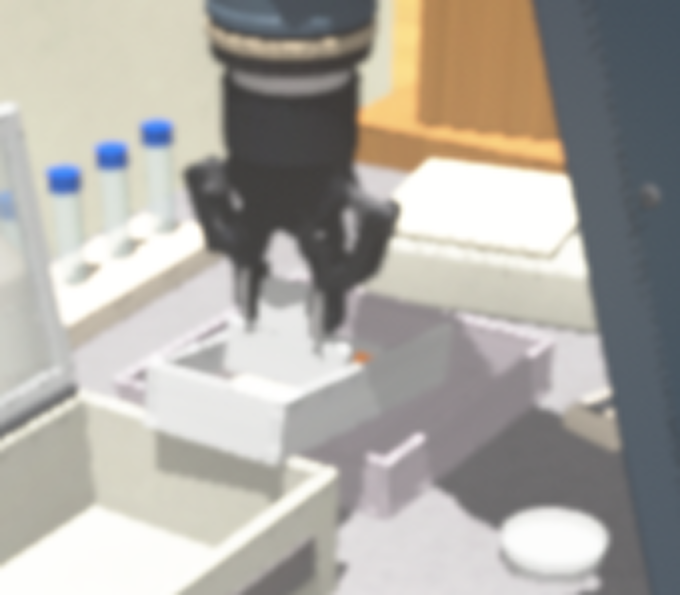

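>>> carry_out:
  xyz:
    - [0,0.15,0]
    - [0,0.15,0]
    - [0.1,0.15,0]
    - [0,0.15,0]
    - [0,0,0]
    - [0,0,0]
  yaw: [0,0,0,0,0,0]

```text
time_s: 26.92
tcp_pos: [0.5523, -0.2155, 0.1094]
ee_rot: [-0.493, 0.487, -0.503, 0.517]
ft_force: [1.6, -24.4, 16.9]
opening: 0.497
```

```bash
python3 -c "
from h import *
s,R=st(); print(R[:,1])
im=snap('side','s21.png')
cv2.imwrite('pics/s21c.png',cv2.resize(im[60:230,260:430,::-1],None,fx=4,fy=3.5,interpolation=cv2.INTER_CUBIC))
"
```

```text
t 26.9167 tcp [ 0.5523 -0.2155  0.1094] grasp [ 0.552  -0.2153  0.1281] F [  1.5805 -24.4265  16.8916] open 0.497
q [-0.3718  0.4155  0.0003  1.1342 -0.0003  1.2392]
[ 0.0199 -0.0081 -0.9998]
```

View pics/s21c.png

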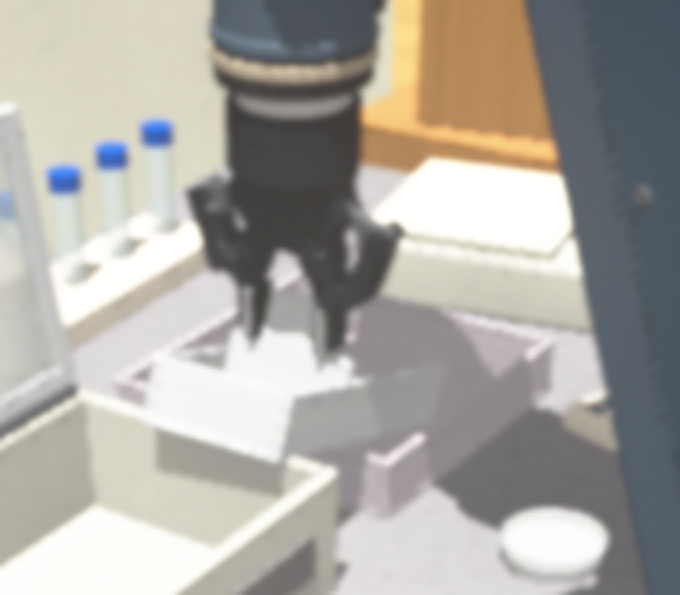

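>>> carry_out:
  xyz:
    - [0.3,-0.3,0]
    - [0.5,-0.1,0]
    - [0.6,0,0]
    - [0.7,0,0]
    - [0.7,0,0]
    - [0.7,0,0]
    - [0.7,0,0]
    - [0.6,0,0]
    - [0.5,0,0]
    - [0.3,0,0]
    - [0,0,0]
  yaw: [0,0,0,0,0,0,0,0,0,0,0]

```text
time_s: 27.88
tcp_pos: [0.5446, -0.351, 0.1169]
ee_rot: [-0.495, 0.485, -0.507, 0.512]
ft_force: [0.7, 13.1, 5.9]
opening: 0.503
```

```bash
python3 -c "
from h import *
s,R=st(); print(R[:,1])
im=snap('side','s22.png')
cv2.imwrite('pics/s22c.png',cv2.resize(im[60:230,260:430,::-1],None,fx=4,fy=3.5,interpolation=cv2.INTER_CUBIC))
"
```

```text
t 27.8833 tcp [ 0.5446 -0.351   0.1169] grasp [ 0.5443 -0.3511  0.1356] F [ 0.7186 13.0816  5.9253] open 0.503
q [-0.5786  0.5381  0.2125  1.2342  0.0114  1.0311]
[ 0.0154  0.0036 -0.9999]
```

View pics/s22c.png

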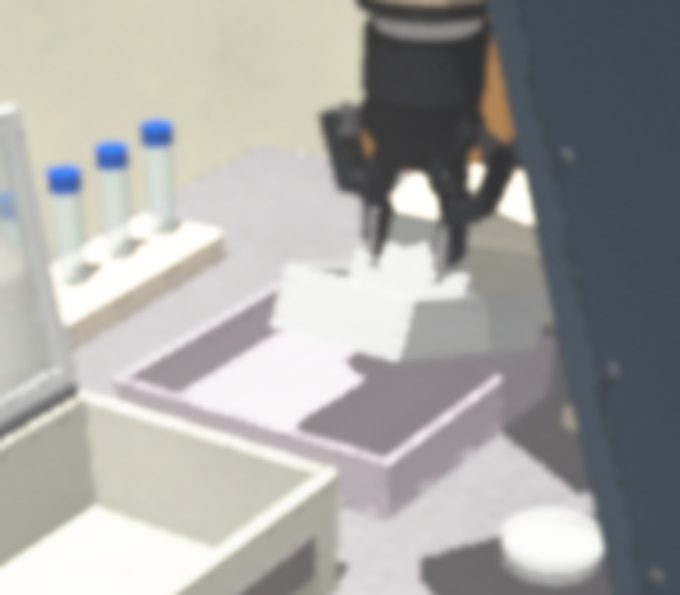

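```bash
cat >> h.py <<'E'
def onx(n,u,v,x):
    o,d=ray(n,u,v); return o+d*(x-o[0])/d[0]
E
python3 -c "
from h import *
f=lambda x,y:(260+x/4,60+y/3.5)
for c in [(415,299),(403,360)]: print(onx('side',*f(*c),.4985))
for c in [(286,264),(275,318)]: print(onx('side',*f(*c),.592))
"
```

```text
[ 0.4985 -0.2685  0.1593]
[ 0.4985 -0.2564  0.1178]
[ 0.592  -0.2724  0.1609]
[ 0.592  -0.2586  0.1243]
```

>>> carry_out:
  xyz:
    - [-0.3,0.1,0]
    - [-0.1,0.3,0]
    - [0,0.3,0]
    - [0,0.1,0]
    - [0,0,0]
  yaw: [0,0,0,0,0]

```text
time_s: 28.35
tcp_pos: [0.5448, -0.3407, 0.0951]
ee_rot: [-0.494, 0.487, -0.506, 0.512]
ft_force: [0.6, 2.2, -5.0]
opening: 0.497
```

```bash
python3 -c "
from h import *
s,R=st(); print(R[:,1])
im=snap('side','s23.png');im2=snap('top','t23.png')
cv2.imwrite('pics/s23c.png',cv2.resize(im[60:230,260:430,::-1],None,fx=4,fy=3.5,interpolation=cv2.INTER_CUBIC))
cv2.imwrite('pics/t23c.png',cv2.resize(im2[100:260,350:530,::-1],None,fx=4,fy=3.5,interpolation=cv2.INTER_CUBIC))
"
```

```text
t 28.35 tcp [ 0.5448 -0.3407  0.0951] grasp [ 0.5446 -0.3407  0.1138] F [ 0.5816  2.1589 -4.9899] open 0.497
q [-0.5631  0.536   0.1531  1.1775  0.0081  1.0457]
[ 0.0131  0.0013 -0.9999]
```

View pics/s23c.png

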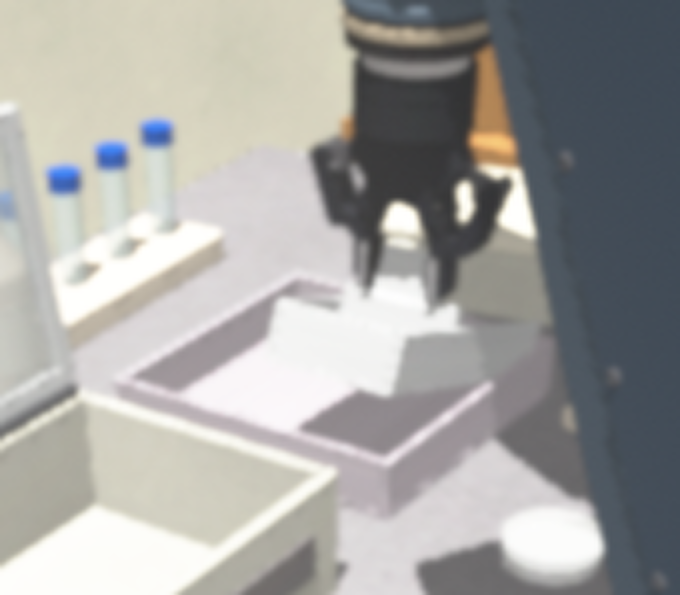

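View pics/t23c.png

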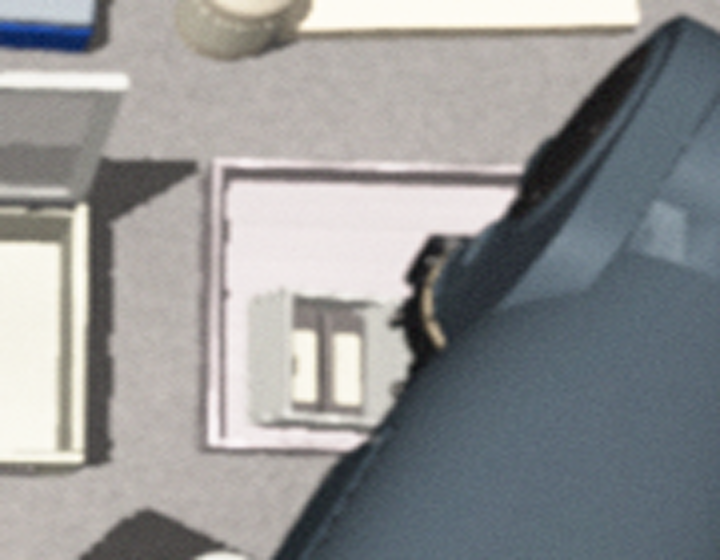

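>>> carry_out:
  xyz:
    - [0.4,0,-0.05]
    - [0.5,0,-0.05]
    - [0.39,-0.29,0]
    - [0.41,-0.26,0]
    - [0.44,-0.22,0]
    - [0.45,-0.18,0]
    - [0.47,-0.13,0]
    - [0,0,0]
  yaw: [0,0,0,0,0,0,0,0]

```text
time_s: 29.12
tcp_pos: [0.5389, -0.419, 0.1232]
ee_rot: [-0.494, 0.486, -0.506, 0.513]
ft_force: [-1.1, 7.0, 0.2]
opening: 0.501
```

```bash
python3 -c "
from h import *
s,R=st(); print(R[:,1])
im=snap('side','s24.png');im2=snap('top','t24.png')
cv2.imwrite('pics/s24c.png',cv2.resize(im[60:230,260:430,::-1],None,fx=4,fy=3.5,interpolation=cv2.INTER_CUBIC))
cv2.imwrite('pics/t24c.png',cv2.resize(im2[100:260,350:530,::-1],None,fx=4,fy=3.5,interpolation=cv2.INTER_CUBIC))
"
```

```text
t 29.1167 tcp [ 0.5389 -0.419   0.1232] grasp [ 0.5386 -0.419   0.1419] F [-1.0922  6.9997  0.1894] open 0.501
q [-0.6654  0.6152  0.357   1.3019  0.0091  0.945 ]
[ 0.014   0.0006 -0.9999]
```

View pics/s24c.png

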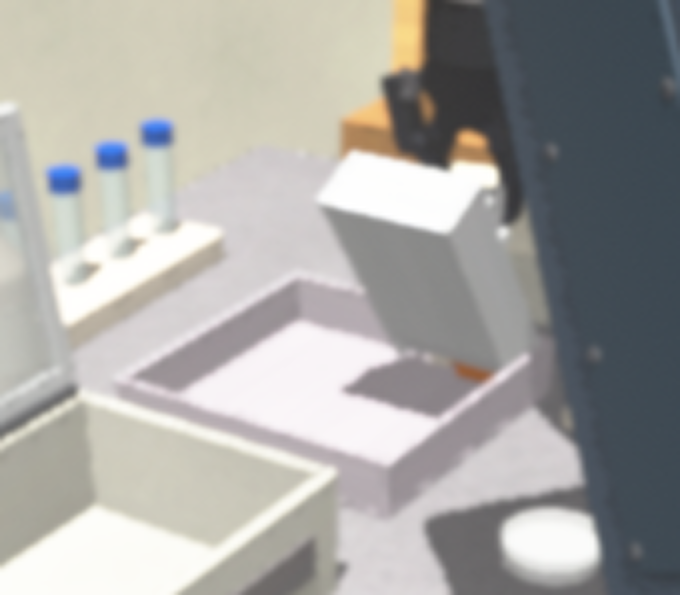

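View pics/t24c.png

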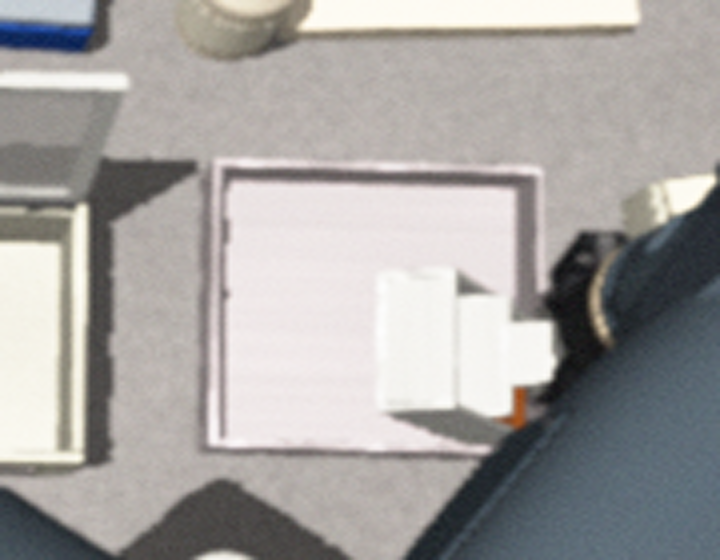

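>>> carry_out:
  xyz:
    - [-0.2,-0.2,0]
    - [-0.3,-0.4,0]
    - [-0.4,-0.5,0]
    - [-0.4,-0.5,0]
    - [-0.4,-0.4,0]
    - [0,0,0]
    - [0,0,0]
    - [0,0,0]
    - [0,0,0]
  yaw: [0,0,0,0,0,0,0,0,0]

```text
time_s: 29.97
tcp_pos: [0.5399, -0.3753, 0.1728]
ee_rot: [-0.494, 0.487, -0.506, 0.513]
ft_force: [-0.1, -0.6, -2.7]
opening: 0.502
```

```bash
python3 -c "
from h import *
s,R=st(); print(R[:,1])
im=snap('side','s25.png');im2=snap('top','t25.png')
cv2.imwrite('pics/s25c.png',cv2.resize(im[60:230,260:430,::-1],None,fx=4,fy=3.5,interpolation=cv2.INTER_CUBIC))
cv2.imwrite('pics/t25c.png',cv2.resize(im2[100:260,350:530,::-1],None,fx=4,fy=3.5,interpolation=cv2.INTER_CUBIC))
"
```

```text
t 29.9667 tcp [ 0.5399 -0.3753  0.1728] grasp [ 0.5397 -0.3753  0.1915] F [-0.1231 -0.5832 -2.7078] open 0.502
q [-0.6115  0.5495  0.3717  1.3822  0.0078  0.9981]
[ 0.0133  0.0001 -0.9999]
```

View pics/s25c.png

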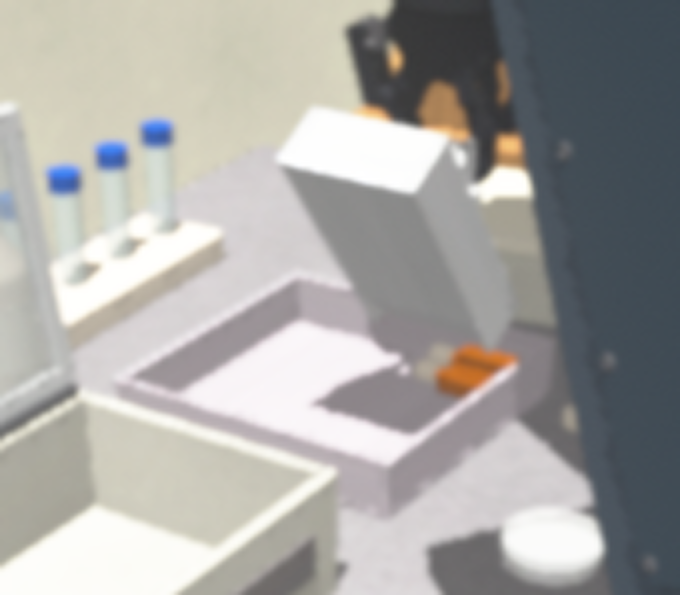

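View pics/t25c.png

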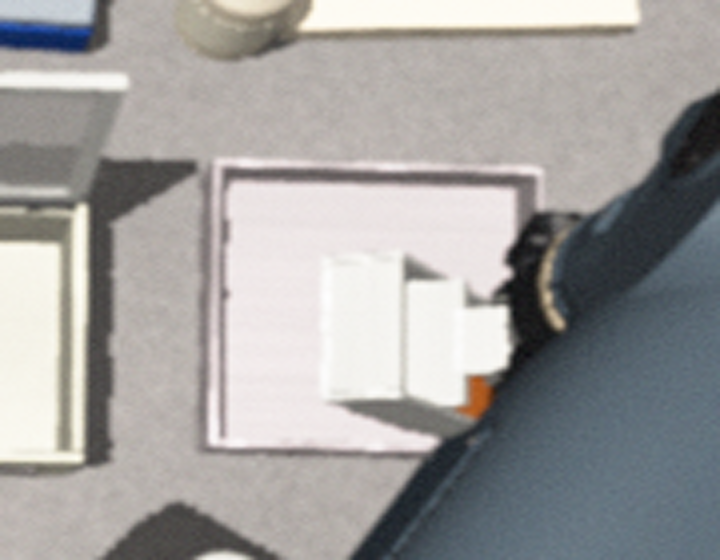

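>>> carry_out:
  xyz:
    - [0,-0.5,-0.3]
    - [-0.2,-0.7,-0.7]
    - [-0.4,-0.7,-0.8]
    - [-0.6,-0.7,-0.8]
    - [-0.8,-0.7,-0.8]
    - [-0.9,0,-0.4]
    - [-0.9,0,0]
    - [-0.9,0,0]
    - [-0.9,0,0]
    - [-0.9,0,0]
    - [-0.9,0,0]
    - [-0.9,0,0]
  yaw: [0,0,0,0,0,0,0,0,0,0,0,0]

```text
time_s: 31.07
tcp_pos: [0.4515, -0.1635, 0.2554]
ee_rot: [-0.494, 0.487, -0.506, 0.513]
ft_force: [0.2, 0.0, -3.5]
opening: 0.501
```

>>> carry_out:
  xyz:
    - [-0.9,0,0]
    - [-0.9,0,0]
    - [-0.9,0,0]
    - [-0.9,0,0]
    - [-0.9,0,0]
    - [-0.9,0,0]
    - [-0.9,0,0]
    - [-0.9,0,0]
    - [-0.9,0,0]
    - [-0.8,0,0]
    - [-0.4,0,0]
    - [0,0,0]
  yaw: [0,0,0,0,0,0,0,0,0,0,0,0]

```text
time_s: 32.07
tcp_pos: [0.4609, 0.0693, 0.2551]
ee_rot: [-0.494, 0.487, -0.506, 0.513]
ft_force: [-0.3, -0.8, -2.6]
opening: 0.496
```

```bash
python3 -c "
from h import *
s,R=st(); print(R)
im=snap('side','s26.png');im2=snap('top','t26.png')
"
```

```text
t 32.0667 tcp [0.4609 0.0693 0.2551] grasp [0.4606 0.0693 0.2738] F [-0.2872 -0.754  -2.5583] open 0.496
q [ 0.1507  0.1253 -0.0157  1.4155 -0.002   1.7582]
[[-0.0368  0.0144  0.9992]
 [-0.9993  0.0001 -0.0368]
 [-0.0007 -0.9999  0.0144]]
```

View pics/s26.png

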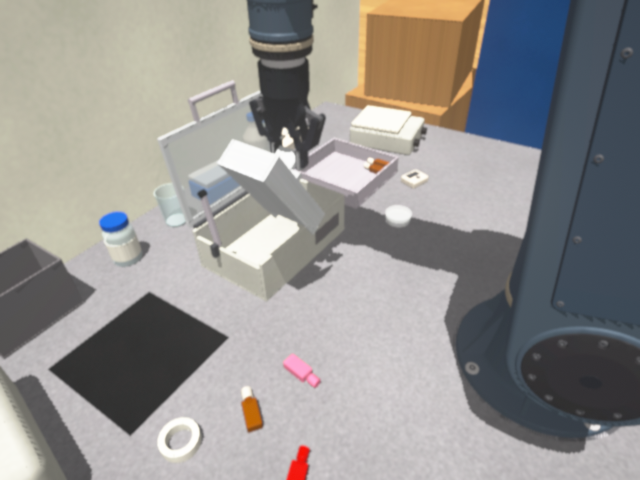

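View pics/t26.png

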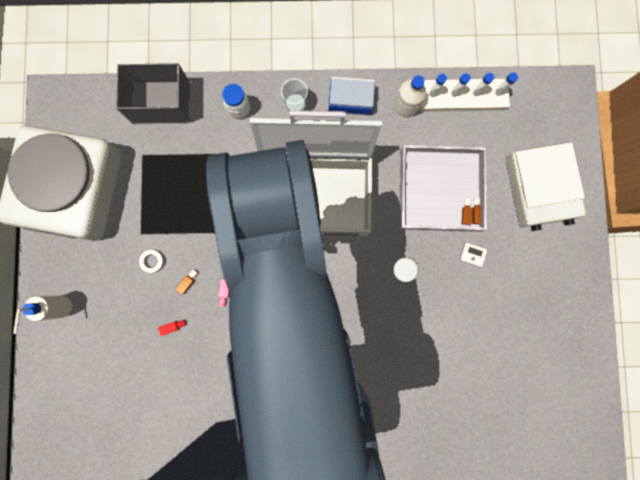

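>>> carry_out:
  xyz:
    - [-0.6,0,0]
    - [-0.9,0,0]
    - [-0.9,0,0]
    - [-0.9,0,0]
    - [-0.9,0,0]
    - [-0.9,0,0]
    - [-0.9,0,0.2]
    - [-0.9,0,0.5]
    - [-0.6,0,0.8]
    - [-0.4,0,0.8]
    - [0,0,0.8]
    - [0,0,0.5]
  yaw: [0,0,0,0,0,0,0,0,0,0,0,0]

```text
time_s: 33.17
tcp_pos: [0.5604, 0.2609, 0.2555]
ee_rot: [-0.493, 0.487, -0.506, 0.513]
ft_force: [0.1, -0.5, -3.2]
opening: 0.502
```

```bash
python3 -c "
from h import *
s,R=st(); print(R)
need(np.array([.585,.26,.2])-s['tcp_pos'],R)
"
```

```text
t 33.1667 tcp [0.5604 0.2609 0.2555] grasp [0.5601 0.2609 0.2742] F [ 0.086  -0.5175 -3.1897] open 0.502
q [ 0.4393  0.4654  0.446   1.5393 -0.0066  2.0493]
[[-0.0392  0.0137  0.9991]
 [-0.9992 -0.0009 -0.0392]
 [ 0.0003 -0.9999  0.0137]]
tool shift units [-0.    2.23  0.95]
```

>>> carry_out:
  xyz:
    - [0,0.4,0.4]
    - [0,0.7,0.4]
    - [0,0.8,0]
    - [0,0.8,0]
    - [0,0.8,0]
    - [0,0.8,0]
    - [0,0.7,0]
    - [0,0.4,0]
    - [0,0,0]
  yaw: [0,0,0,0,0,0,0,0,0]

```text
time_s: 33.92
tcp_pos: [0.5793, 0.2597, 0.1188]
ee_rot: [-0.492, 0.488, -0.507, 0.513]
ft_force: [0.0, -0.5, -4.4]
opening: 0.495
```

```bash
python3 -c "
from h import *
s,R=st(); 
im=snap('side','s27.png')
cv2.imwrite('pics/s27c.png',cv2.resize(im[60:440,0:400,::-1],None,fx=2,fy=1.55,interpolation=cv2.INTER_CUBIC))
"
```

```text
t 33.9167 tcp [0.5793 0.2597 0.1188] grasp [0.5791 0.2597 0.1375] F [ 0.0371 -0.4701 -4.3814] open 0.495
q [ 0.4247  0.5111  0.1735  1.2242 -0.0061  2.0348]
```

View pics/s27c.png

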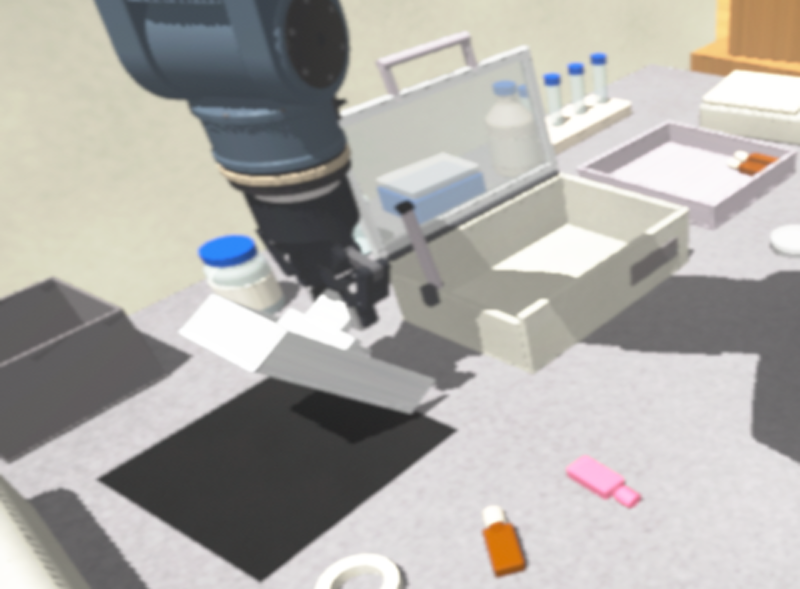

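>>> carry_out:
  xyz:
    - [-0.4,0,0]
    - [-0.4,0,0]
    - [0,0.3,0]
    - [0,0.25,0]
    - [-0.62,0.14,0]
    - [-0.61,0.21,0]
    - [-0.58,0.28,0]
    - [-0.54,0.34,0]
    - [0,0,0]
    - [0,0,0]
  yaw: [0,0,0,0,0,0,0,0,0,0]

```text
time_s: 34.8
tcp_pos: [0.5863, 0.3449, 0.0874]
ee_rot: [-0.498, 0.484, -0.506, 0.512]
ft_force: [-1.6, 13.7, 32.5]
opening: 0.499
```

```bash
python3 -c "
from h import *
s,R=st(); 
im=snap('side','s28.png')
cv2.imwrite('pics/s28c.png',cv2.resize(im[60:440,0:400,::-1],None,fx=2,fy=1.55,interpolation=cv2.INTER_CUBIC))
"
```

```text
t 34.8 tcp [0.5863 0.3449 0.0874] grasp [0.5859 0.3448 0.1061] F [-1.6292 13.7085 32.4809] open 0.499
q [ 0.5338  0.6088  0.2552  1.1951 -0.004   2.1403]
```

View pics/s28c.png

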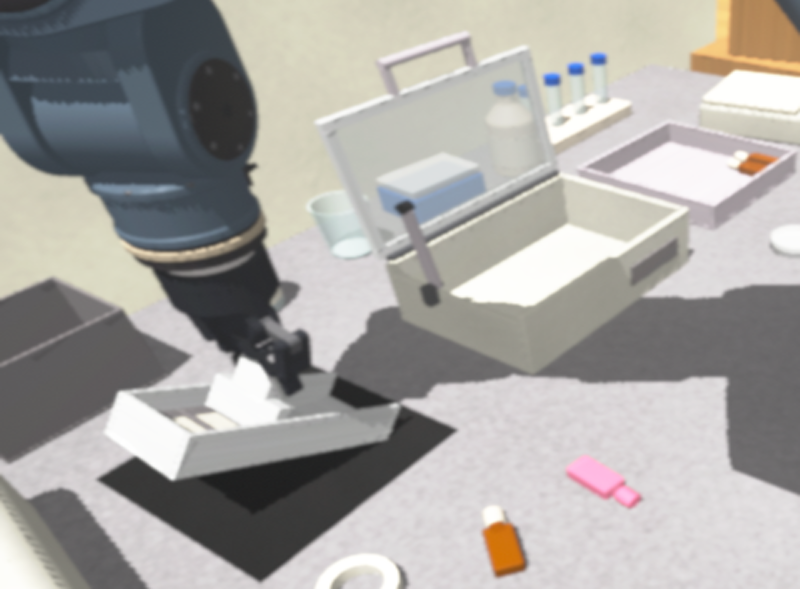

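>>> carry_out:
  xyz:
    - [-0.3,0.15,0]
    - [-0.3,0.2,0]
    - [-0.25,0.25,0]
    - [-0.2,0.25,0]
    - [-0.1,0.25,0]
    - [0,0,0]
    - [0,0,0]
  yaw: [0,0,0,0,0,0,0]

```text
time_s: 35.43
tcp_pos: [0.5871, 0.3713, 0.0578]
ee_rot: [-0.496, 0.485, -0.506, 0.513]
ft_force: [2.4, 7.8, 13.7]
opening: 0.494
```

```bash
python3 -c "
from h import *
s,R=st(); 
im=snap('side','s29.png')
cv2.imwrite('pics/s29c.png',cv2.resize(im[60:440,0:400,::-1],None,fx=2,fy=1.55,interpolation=cv2.INTER_CUBIC))
"
```

```text
t 35.4333 tcp [0.5871 0.3713 0.0578] grasp [0.5867 0.3712 0.0765] F [ 2.4068  7.8339 13.7295] open 0.494
q [ 0.5673  0.6592  0.2671  1.1612 -0.0068  2.1751]
```

View pics/s29c.png

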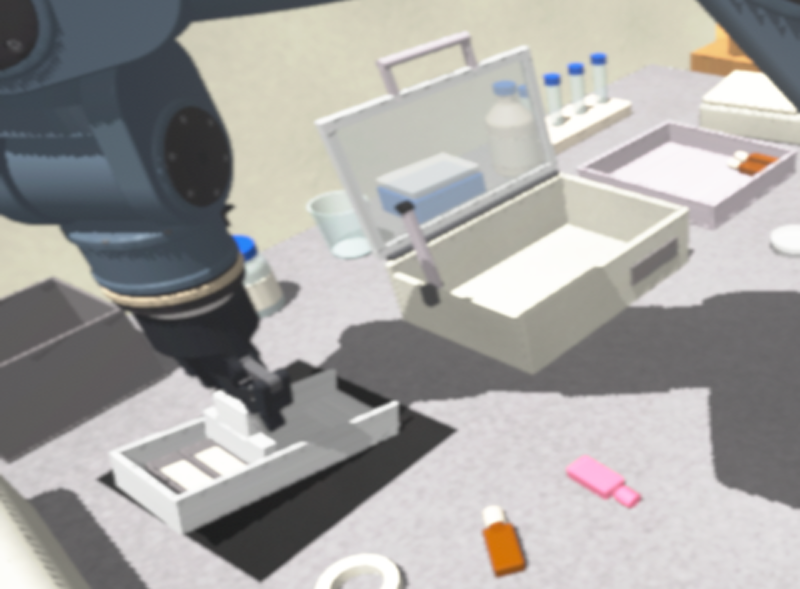

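>>> carry_out:
  xyz:
    - [-0.1,0.15,0]
    - [0,0.15,0]
    - [0,0.15,0]
    - [0,0.05,0]
    - [0,0,0]
    - [0,0,0]
  yaw: [0,0,0,0,0,0]

```text
time_s: 35.98
tcp_pos: [0.5868, 0.3733, 0.0449]
ee_rot: [-0.496, 0.485, -0.506, 0.513]
ft_force: [-0.5, 7.5, 10.0]
opening: 0.499
```

```bash
python3 -c "
from h import *
s,R=st(); 
im=snap('side','s30.png');im2=snap('top','t30.png')
cv2.imwrite('pics/s30c.png',cv2.resize(im[280:420,30:230,::-1],None,fx=4,fy=4,interpolation=cv2.INTER_CUBIC))
cv2.imwrite('pics/t30c.png',cv2.resize(im2[130:250,120:280,::-1],None,fx=4,fy=4,interpolation=cv2.INTER_CUBIC))
"
```

```text
t 35.9833 tcp [0.5868 0.3733 0.0449] grasp [0.5865 0.3732 0.0635] F [-0.4561  7.4839 10.0298] open 0.499
q [ 0.5698  0.6696  0.252   1.1373 -0.0065  2.1783]
```

View pics/s30c.png

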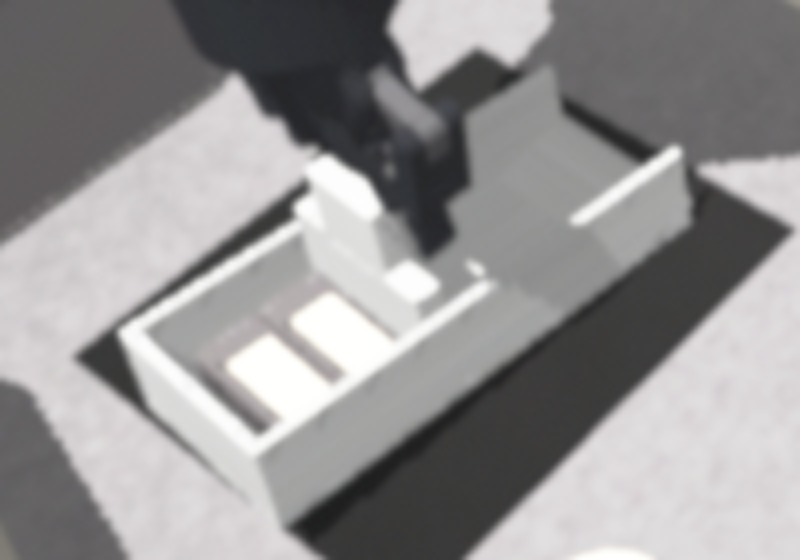

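View pics/t30c.png

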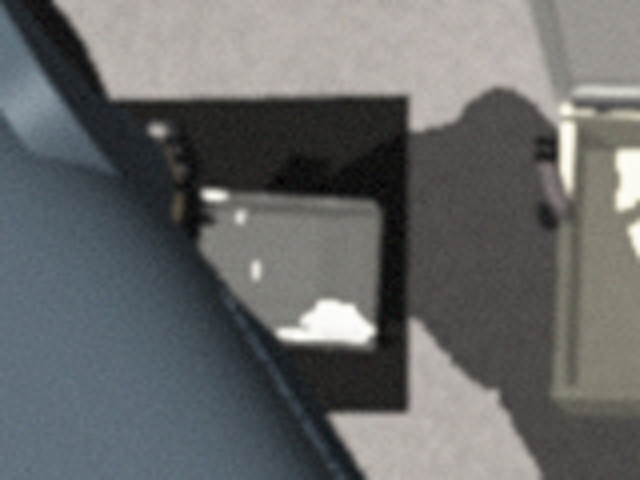

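>>> carry_out:
  xyz:
    - [0,0,0]
    - [0,0,0]
    - [0,0,0]
    - [0,0,0]
    - [0,0,0]
    - [0,-0.4,0]
    - [0,-0.7,0]
    - [0,-0.9,0]
    - [0,-0.9,0]
    - [0,-0.9,0]
    - [0,-0.9,0]
    - [0,0,0]
  yaw: [0,0,0,0,0,0,0,0,0,0,0,0]
  jaw: 0.5

```text
time_s: 37.08
tcp_pos: [0.5856, 0.372, 0.1665]
ee_rot: [-0.496, 0.484, -0.506, 0.513]
ft_force: [0.5, -0.0, -0.3]
opening: 0.748
```

>>> carry_out:
  xyz:
    - [0,-0.5,-0.5]
    - [0,-0.5,-0.9]
    - [0,0,-0.9]
    - [0,0,-0.9]
    - [0,0,-0.9]
    - [0,0,-0.9]
    - [0,0,-0.9]
    - [0,0,-0.9]
    - [0,0,-0.5]
    - [0,0,0]
    - [0,0,0]
  yaw: [0,0,0,0,0,0,0,0,0,0,0]

```text
time_s: 38.0
tcp_pos: [0.4014, 0.3783, 0.1839]
ee_rot: [-0.494, 0.487, -0.506, 0.513]
ft_force: [0.2, -0.4, -0.1]
opening: 0.752
```

```bash
python3 -c "
from h import *
s,R=st(); print(R)
im=snap('side','s31.png');im2=snap('top','t31.png')
"
```

```text
t 38.0 tcp [0.4014 0.3783 0.1839] grasp [0.4011 0.3783 0.2026] F [ 0.1858 -0.3807 -0.1076] open 0.752
q [ 0.7619  0.3133  0.0433  1.2898 -0.0099  2.3704]
[[-0.0377  0.0148  0.9992]
 [-0.9993  0.0004 -0.0377]
 [-0.0009 -0.9999  0.0148]]
```

View pics/s31.png

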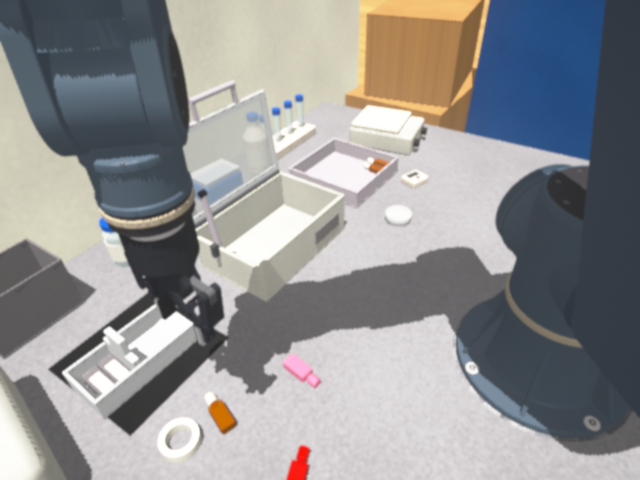

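View pics/t31.png

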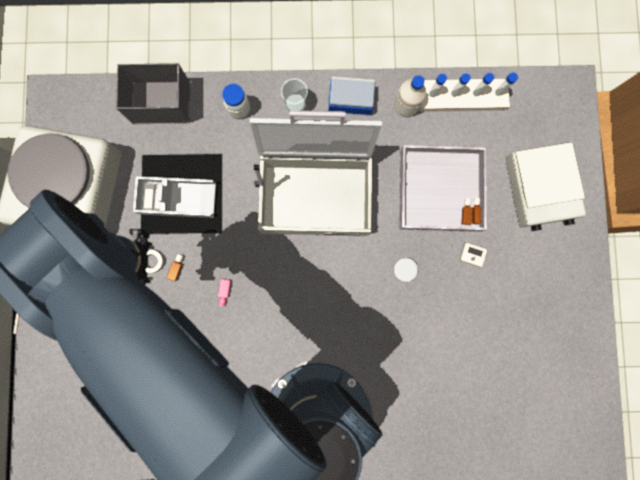

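```bash
python3 -c "
from h import *
im=cv2.imread('pics/t31.png')
cv2.imwrite('pics/t31c.png',cv2.resize(im[145:305,110:270],None,fx=5,fy=3.7,interpolation=cv2.INTER_CUBIC))
hsv=cv2.cvtColor(im,cv2.COLOR_BGR2HSV); m=cv2.inRange(hsv,(5,120,60),(20,255,255)); m[:,:120]=0;m[:240]=0;m[:,300:]=0
c=max(cv2.findContours(m,0,1)[0],key=cv2.contourArea); r=cv2.minAreaRect(c); print(r)
b=cv2.boxPoints(r); P=np.array([onz('top',*p,.016) for p in b]); print(P, onz('top',*r[0],.016))
"
```

```text
((174.1999969482422, 270.4000244140625), (9.486831665039062, 18.34120750427246), 18.434947967529297)
[[0.3718 0.3924 0.016 ]
 [0.4179 0.3774 0.016 ]
 [0.4094 0.3533 0.016 ]
 [0.3634 0.3684 0.016 ]] [0.3906 0.3729 0.016 ]
```

View pics/t31c.png

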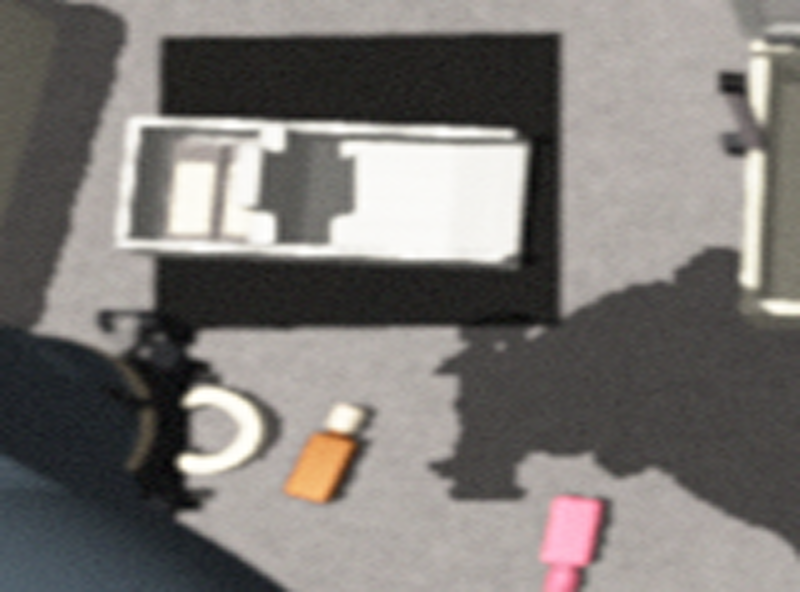

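```bash
python3 -c "
from h import *
f=lambda x,y:(110+x/5,145+y/3.7)
P=[onz('top',*f(*c),.048) for c in [(132,118),(118,247),(518,266),(527,137)]]
print(np.array(P)); a=(P[0]+P[1])/2;b=(P[2]+P[3])/2; d=(b-a)/np.linalg.norm(b-a); print('len',np.linalg.norm(b-a),'origin',a+d*.1)
print('tape',onz('top',*f(222,430),.02), 'cap',onz('top',*f(347,418),.012))
print('flask side', onz('side',225,415,.016))
s,R=st(); need(np.array([.384,.3752,.1])-s['tcp_pos'],R)
"
```

```text
[[0.6389 0.4669 0.048 ]
 [0.5456 0.4727 0.048 ]
 [0.5281 0.262  0.048 ]
 [0.6212 0.2573 0.048 ]]
len 0.21088080793015213 origin [0.5839 0.3701 0.048 ]
tape [0.4158 0.4247 0.02  ] cap [0.4238 0.3603 0.012 ]
flask side [0.3835 0.3742 0.016 ]
t 38.1 tcp [0.4022 0.3782 0.1835] grasp [0.4019 0.3782 0.2022] F [-0.0013  0.2188  0.7317] open 0.746
q [ 0.7608  0.3149  0.0443  1.2896 -0.01    2.3704]
tool shift units [ 0.15  3.33 -0.77]
```

>>> carry_out:
  xyz:
    - [0,0,0]
    - [0,0,0]
    - [0,0,0]
    - [0,0,0]
    - [0,0,0]
    - [0,0,0]
    - [0,0,0]
    - [0,0,0]
    - [0,0,0]
    - [0,0,0]
    - [0,0,0]
    - [0,0,0]
  yaw: [-1,-1,-1,-1,-1,-1,-1,-1,-1,-1,-1,-1]
  jaw: -0.2

```text
time_s: 39.1
tcp_pos: [0.4024, 0.378, 0.183]
ee_rot: [0.697, -0.696, 0.118, -0.127]
ft_force: [-0.4, -0.4, 0.3]
opening: 0.401
```

>>> carry_out:
  xyz:
    - [0,0,0]
    - [0,0,0]
    - [0,0,0]
  yaw: [-0.2,0,0]

```text
time_s: 39.35
tcp_pos: [0.4019, 0.3781, 0.1831]
ee_rot: [0.698, -0.696, 0.113, -0.123]
ft_force: [0.4, -0.0, -0.3]
opening: 0.402
```

```bash
python3 -c "
from h import *
s,R=st(); print(R)
need(np.array([.3812,.3762,.06])-s['tcp_pos'],R)
"
```

```text
t 39.35 tcp [0.4019 0.3781 0.1831] grasp [0.4016 0.3781 0.2018] F [ 0.3728 -0.0434 -0.2686] open 0.402
q [ 0.761   0.315   0.0435  1.2894 -0.0098  1.0964]
[[ 0.9442  0.0139  0.3292]
 [-0.3292 -0.0003  0.9443]
 [ 0.0133 -0.9999  0.0043]]
tool shift units [-0.82  4.91 -0.36]
```

>>> carry_out:
  xyz:
    - [-0.4,0.4,-0.18]
    - [-0.42,0.7,-0.18]
    - [0,0.8,0]
    - [0,0.8,0]
    - [0,0.8,0]
    - [0,0.7,0]
    - [0,0.5,0]
    - [0,0,0]
    - [0,0,0]
  yaw: [0,0,0,0,0,0,0,0,0]

```text
time_s: 40.1
tcp_pos: [0.3807, 0.376, 0.0653]
ee_rot: [0.698, -0.697, 0.113, -0.122]
ft_force: [0.6, 0.8, 0.2]
opening: 0.398
```

```bash
python3 -c "
from h import *
s,R=st()
im=snap('side','s32.png')
cv2.imwrite('pics/s32c.png',cv2.resize(im[330:480,120:320,::-1],None,fx=4,fy=4,interpolation=cv2.INTER_CUBIC))
"
```

```text
t 40.1 tcp [0.3807 0.376  0.0653] grasp [0.3805 0.376  0.084 ] F [0.566  0.8047 0.1647] open 0.398
q [ 0.7856  0.3432 -0.2229  0.9958 -0.0101  1.1193]
```

View pics/s32c.png

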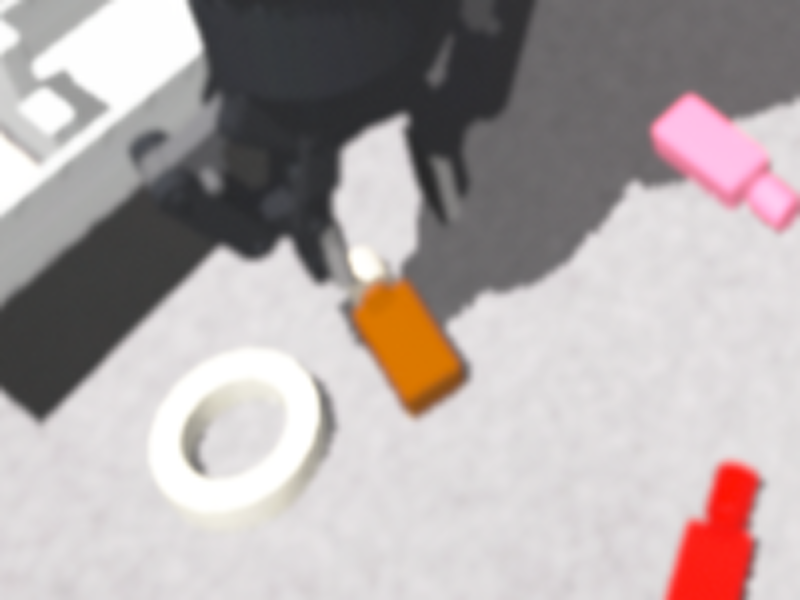

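```bash
python3 -c "
from h import *
for z in (.065,.085,.09,.095,.1): print(z,proj('side',[.3807,.376,z]))
print('target',proj('side',[.3812,.3762,.01]))
"
```

```text
0.065 [220.311 399.124]
0.085 [218.026  391.4022]
0.09 [217.4408 389.4248]
0.095 [216.8499 387.428 ]
0.1 [216.2533 385.4117]
target [225.8391 418.8627]
```

>>> carry_out:
  xyz:
    - [0,0.6,0]
    - [0,0.7,0]
    - [0,0.7,0]
    - [0,0.6,0]
    - [0,0,0]
    - [0,0,0]
  yaw: [0,0,0,0,0,0]

```text
time_s: 40.65
tcp_pos: [0.3819, 0.3764, 0.0012]
ee_rot: [0.698, -0.697, 0.112, -0.122]
ft_force: [1.1, -0.0, 0.1]
opening: 0.397
```

```bash
python3 -c "
from h import *
s,R=st()
im=snap('side','s33.png')
cv2.imwrite('pics/s33c.png',cv2.resize(im[330:480,120:320,::-1],None,fx=4,fy=4,interpolation=cv2.INTER_CUBIC))
"
```

```text
t 40.65 tcp [0.3819 0.3764 0.0012] grasp [0.3817 0.3764 0.0199] F [ 1.0564 -0.0123  0.1193] open 0.397
q [ 0.7845  0.4049 -0.3115  0.8445 -0.0101  1.1169]
```

View pics/s33c.png

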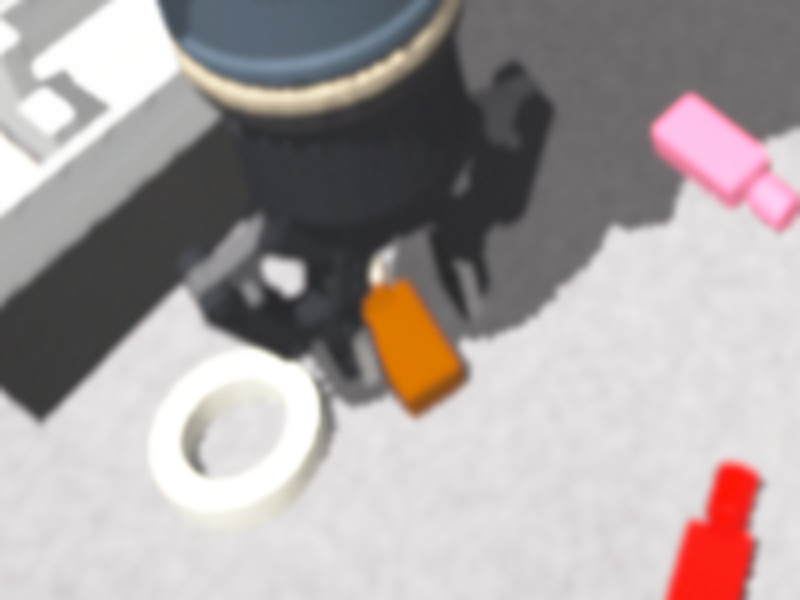

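>>> carry_out:
  xyz:
    - [0,0.3,0]
    - [0,0.25,0]
    - [0,0.12,0]
    - [0,0,0]
    - [0,0,0]
  yaw: [0,0,0,0,0]

```text
time_s: 41.12
tcp_pos: [0.3819, 0.3762, -0.0164]
ee_rot: [0.698, -0.697, 0.112, -0.122]
ft_force: [0.2, -0.7, -0.1]
opening: 0.394
```

>>> carry_out:
  xyz:
    - [0,0,0]
    - [0,0,0]
    - [0,0,0]
    - [0,0,0]
    - [0,0,0]
    - [0,0,0]
  yaw: [0,0,0,0,0,0]
  jaw: -1

```text
time_s: 41.62
tcp_pos: [0.3821, 0.3765, -0.0158]
ee_rot: [0.698, -0.696, 0.112, -0.122]
ft_force: [-2.2, -1.4, 6.4]
opening: 0.271
```

```bash
python3 -c "
from h import *
s,R=st()
im=snap('side','s34.png')
cv2.imwrite('pics/s34c.png',cv2.resize(im[330:480,120:320,::-1],None,fx=4,fy=4,interpolation=cv2.INTER_CUBIC))
"
```

```text
t 41.6167 tcp [ 0.3821  0.3765 -0.0158] grasp [0.3818 0.3765 0.0029] F [-2.1856 -1.382   6.4438] open 0.271
q [ 0.7843  0.4239 -0.3321  0.8044 -0.01    1.116 ]
```

View pics/s34c.png

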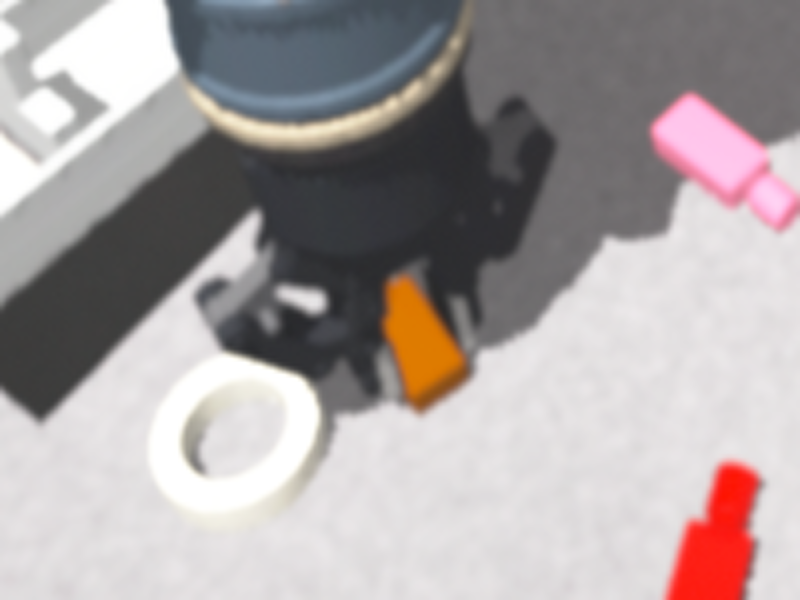

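>>> carry_out:
  xyz:
    - [0,-0.3,0]
    - [0,-0.6,0]
    - [0,-0.9,0]
    - [0,-0.9,0]
    - [0,-0.9,0]
    - [0,-0.9,0]
    - [0,-0.9,0]
    - [0,-0.9,0]
    - [0,-0.9,0]
    - [0,-0.6,-0.3]
    - [0.2,-0.3,-0.5]
    - [0.3,0,-0.7]
  yaw: [0,0,0,0,0,0,0,0,0,0,0,0]

```text
time_s: 42.67
tcp_pos: [0.3791, 0.337, 0.1879]
ee_rot: [0.699, -0.696, 0.111, -0.122]
ft_force: [0.3, 0.8, -0.4]
opening: 0.269
```

>>> carry_out:
  xyz:
    - [0.38,0,-0.87]
    - [0.38,0,-0.87]
    - [0.38,0,-0.87]
    - [0.38,0,-0.87]
    - [0.38,0,-0.87]
    - [0.38,0,-0.87]
    - [0.38,0,-0.87]
    - [0.38,0,-0.87]
    - [0.38,0,-0.87]
    - [0.38,0,-0.87]
    - [0.38,0,-0.87]
    - [0.38,0,-0.87]
  yaw: [0,0,0,0,0,0,0,0,0,0,0,0]

```text
time_s: 43.67
tcp_pos: [0.4007, 0.0512, 0.1864]
ee_rot: [0.698, -0.697, 0.112, -0.122]
ft_force: [-0.0, 0.4, -0.9]
opening: 0.268
```

```bash
python3 -c "
from h import *
s,R=st()
need(np.array([.42,-.1,.2])-s['tcp_pos'],R)
need(np.array([.17,-.21,0]),R)
"
```

```text
t 43.6667 tcp [0.4007 0.0512 0.1864] grasp [0.4004 0.0512 0.2051] F [-0.0198  0.3698 -0.9099] open 0.268
q [ 0.1287  0.0076 -0.3162  1.2335 -0.0021  0.4606]
tool shift units [ 2.71 -0.53 -5.46]
tool shift units [ 9.17  0.1  -5.73]
```

>>> carry_out:
  xyz:
    - [0.4,0,-0.87]
    - [0.4,0,-0.87]
    - [0.4,0,-0.87]
    - [0.4,0,-0.87]
    - [0.45,0,-0.85]
    - [0.6,0,-0.7]
    - [0.83,0,-0.52]
    - [0.83,0,-0.52]
    - [0.83,0,-0.52]
    - [0.83,0,-0.52]
    - [0.83,0,-0.52]
    - [0.83,0,-0.52]
  yaw: [0,0,0,0,0,0,0,0,0,0,0,0]

```text
time_s: 44.67
tcp_pos: [0.5151, -0.2033, 0.1879]
ee_rot: [0.698, -0.697, 0.112, -0.122]
ft_force: [0.1, 0.0, 0.3]
opening: 0.273
```

>>> carry_out:
  xyz:
    - [0.83,0,-0.52]
    - [0.83,0,-0.52]
    - [0.83,0,-0.52]
    - [0.83,0,-0.52]
    - [0.6,0,-0.4]
    - [0,0,0]
    - [0,0,0]
  yaw: [0,0,0,0,0,0,0]

```text
time_s: 45.25
tcp_pos: [0.5872, -0.2932, 0.1883]
ee_rot: [0.698, -0.696, 0.113, -0.122]
ft_force: [-0.5, 0.7, -0.5]
opening: 0.269
```

```bash
python3 -c "
from h import *
s,R=st()
im=snap('side','s35.png')
cv2.imwrite('pics/s35c.png',cv2.resize(im[60:230,240:430,::-1],None,fx=4,fy=3.5,interpolation=cv2.INTER_CUBIC))
"
```

```text
t 45.25 tcp [ 0.5872 -0.2932  0.1883] grasp [ 0.587  -0.2932  0.207 ] F [-0.4813  0.6999 -0.5332] open 0.269
q [-0.4663  0.5464  0.4057  1.419   0.0061 -0.1334]
```

View pics/s35c.png

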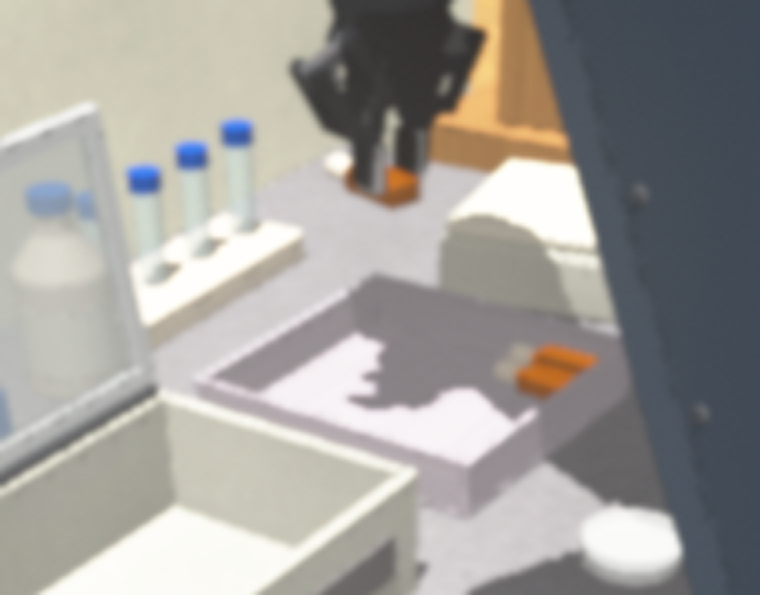

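>>> carry_out:
  xyz:
    - [0.1,0.4,-0.3]
    - [0.1,0.7,-0.27]
    - [0,0.9,0]
    - [0,0.9,0]
    - [0,0.9,0]
    - [0,0.9,0]
    - [0,0.9,0]
    - [0,0.8,0]
    - [0,0.5,0]
    - [0,0.2,0]
    - [0,0,0]
  yaw: [0,0,0,0,0,0,0,0,0,0,0]

```text
time_s: 46.22
tcp_pos: [0.5892, -0.307, 0.0105]
ee_rot: [0.698, -0.696, 0.112, -0.121]
ft_force: [0.9, -0.0, -0.2]
opening: 0.272
```

>>> carry_out:
  xyz:
    - [0,0,0]
    - [0,0,0]
    - [0,0,0]
    - [0,0,0]
    - [0,-0.3,0]
    - [0,-0.6,0]
    - [0,-0.9,0]
    - [0,-0.9,0]
    - [0,-0.9,0]
    - [0,-0.9,0]
    - [0,-0.9,0]
    - [0,-0.9,0]
  yaw: [0,0,0,0,0,0,0,0,0,0,0,0]
  jaw: 0

```text
time_s: 47.22
tcp_pos: [0.5882, -0.3075, 0.1714]
ee_rot: [0.698, -0.697, 0.112, -0.122]
ft_force: [-0.1, 0.2, 0.5]
opening: 0.5
```

>>> carry_out:
  xyz:
    - [-0.5,-0.5,0.3]
    - [-0.83,0,0.52]
    - [-0.83,0,0.52]
    - [-0.83,0,0.52]
    - [-0.83,0,0.52]
    - [-0.83,0,0.52]
    - [-0.83,0,0.52]
    - [-0.83,0,0.52]
    - [-0.83,0,0.52]
    - [-0.83,0,0.52]
    - [0,0,0]
    - [0,0,0]
  yaw: [0,0,0,0,0,0,0,0,0,0,0,0]

```text
time_s: 48.22
tcp_pos: [0.4401, -0.1244, 0.1807]
ee_rot: [0.698, -0.697, 0.111, -0.122]
ft_force: [0.5, 0.7, -0.2]
opening: 0.502
```

```bash
python3 -c "
from h import *
s,R=st()
im=snap('side','s36.png');im2=snap('top','t36.png')
"
```

```text
t 48.2167 tcp [ 0.4401 -0.1244  0.1807] grasp [ 0.4398 -0.1244  0.1994] F [ 0.4647  0.7206 -0.1843] open 0.502
q [-0.2782  0.117  -0.2127  1.2259  0.0037  0.0524]
```

View pics/s36.png

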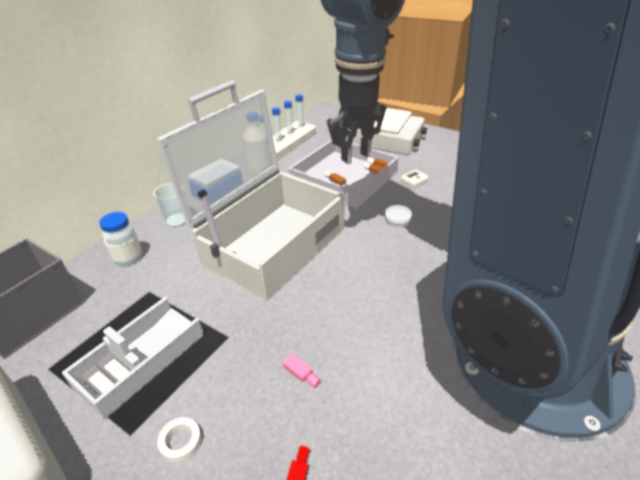

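View pics/t36.png

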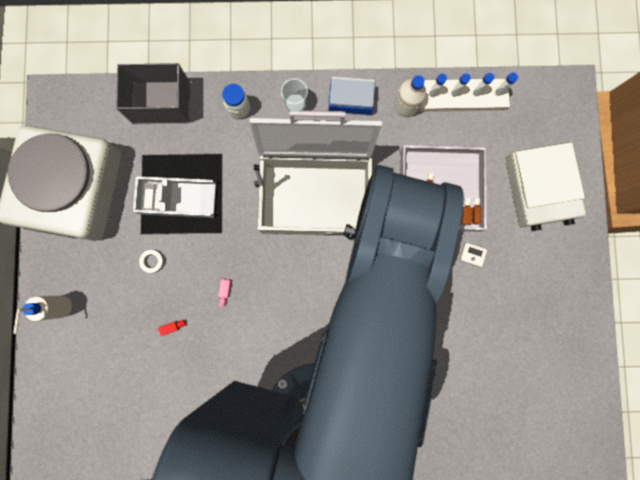

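```bash
python3 -c "
from h import *
im=cv2.imread('pics/s36.png')
cv2.imwrite('pics/s36c.png',cv2.resize(im[280:430,40:240],None,fx=4,fy=4,interpolation=cv2.INTER_CUBIC))
"
```

```text
(no output)
```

View pics/s36c.png

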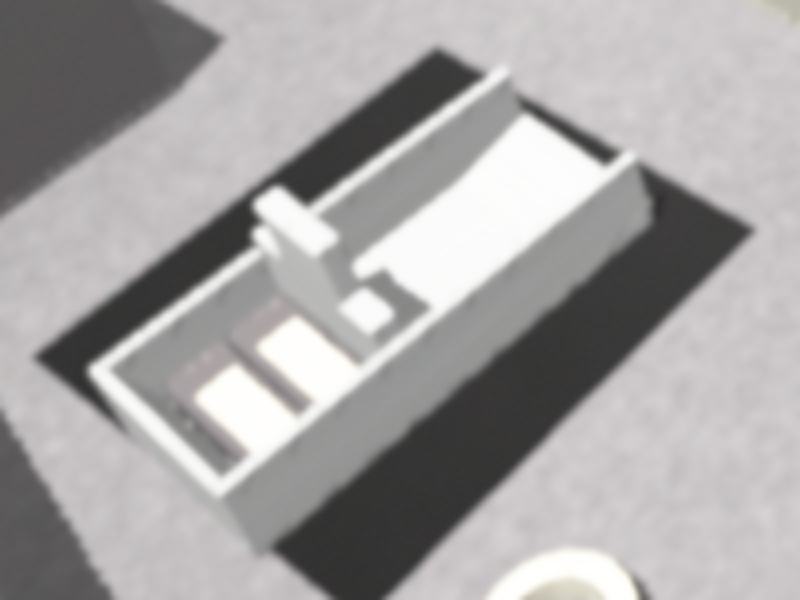

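The caddy stands flat on the mat with both mailers in the closed bay and the spouted bay empty.

```bash
python3 -c "
from plant import bot
print(bot.job_done())"
```

```text
the job is handed in; nothing more can be done
None
```

I completed every step and handed the job in at about 48 s of robot time. `bot.job_done()` gave no verdict.

- **Guard:** I raised it by its bar; the bar's position put it at about 1.70 rad. The first close on the bar missed because the fingertips sit about 20 mm behind the reported TCP, so I corrected for that from then on.
- **Stay:** the pinch slipped at about 1.3 rad, so I pushed the stay the rest of the way past upright with the shut fingers.
- **Caddy:** the interface has no tilt, so I gripped the handle tab across its 44 mm instead of its 12 mm. I tipped the caddy against the box edge and then the tray's far wall, to about 55–60 degrees. Two flasks slid into the tray. I levelled the caddy again on the mat.
- **Bench flask:** only one amber flask was on the bench. It was knocked aside partway through, so I found it again, picked it up and put it in the tray. The pink and red look-alikes were left alone.

**Last checks (camera images):**
- All three flasks are in the tray.
- The caddy is flat on the mat, about 18 mm from its middle, with both mailers in the closed bay.
- The guard is open and the stay is up.
- The dish, timer and tape roll look unmoved, and the gripper is clear of everything.

**One doubtful reading:** while I released the guard bar, joint 3 read 1.3525 against its stated limit of 1.35. The run carried on normally afterwards, but I can't tell whether that counts as passing the range.

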